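# Clock the sprocket and spacer onto the splined hub and put the guide nose away

## Robot

A 6-joint arm with a two-finger parallel gripper is mounted at the origin on the work surface. World frame = base frame: x ahead of the robot, y to its left, z up, the work surface at z = 0. Lengths are in mm, angles in rad, forces in N, time in s.
With the tool pointing down it reaches from about 350 to 975 mm from the base axis. Payload 7.1 kg.
Tool frame: the origin (TCP) lies on the centre line of the jaws, within the pads' length; the fingertips stand 8 mm ahead of it and the grasp point (between the pads) lies 11 mm behind it; z points along the fingers, x is the direction in which the jaws open and shut, and the axes are right-handed (so a half turn about z gives the same grasp; the last joint's range is limited). The gripper opens to 88 mm and grips with 3 to 60 N. Pads are 20 mm wide; open, the fingers measure 115 mm over their backs; the gripper's body (75 mm by 178 mm) begins 61 mm behind the grasp point.
Start: joints at [-1.291, 0.423, 1.63, -0, 1.089, -0.019], TCP at [184.001, -597.284, 195.075] pointing down, gripper open.
Joint ranges: [-3, 3], [-0.9, 2.11], [0.09, 2.58], [-1.31, 4.45], [0.11, 2.69], [-2.54, 2.54]. Speed limits (rad/s): [2.39, 2.39, 3.01, 3.14, 3.14, 3.14].

## Interface

Orientations are given as a rotation vector (axis times angle).
In Python, from workcell import ctrl gives the robot as it stands.
- The arm moves only by the shell command python3 -m handwheel 'ROWS'. ROWS is JSON, a list of rows, each a list of 3 entries, a list of its own where there are three numbers: the turn, a rotation vector about the tool's x, y, z in rad, then the shift along the tool's x, y, z in mm, then the opening, from 0 (shut) to 1 (fully open). In form: [[[ax, ay, az], [tx, ty, tz], jaw], ...]. A call has exactly 10 rows; each row shifts and turns the pose as measured when the row begins, along the tool's axes as they then stand; what a row does not reach is not made up. A row lasts 1/12 s, in which the tool goes at most 41.7 mm and 7.16 degrees, less where a joint would pass 70% of its speed; a pose out of reach is approached as far as the arm can. A call with a gripper value outside its range is refused whole. The fingers move at their own pace and stop on an object; the grip force is fixed at half the most. Time passes only in rows, so rows that do not move let the fingers close, or fill a call up. It gives the time, the measured TCP pose, the force and the opening at its end, in the units of the state.
- ctrl.get_obs(): the state, without advancing time (a new reading comes with each control period).
- ctrl.get_image(name): name is "scene" or "top"; returns a dict with "pixels" (384x512x3 uint8, red, green, blue), "camera_matrix" (3x3 intrinsics, pixels), "dist" ([k1, k2, p1, p2, k3] as OpenCV has them; the pictures are not rectified), "rvec" (rotation vector, rad) and "tvec" (3), from world to camera coordinates, as OpenCV has them. Camera axes: x right, y down, z forward; pixel columns grow to the right and rows downward; lengths in mm; the calibration is good to about 2 mm. A picture is of the moment at which its call begins. There is no depth.
- ctrl.close_job(): hands the job in, once; it reports no verdict.
Trained networks look in a picture, given as the dict that the camera call returned (one of the last four; its "shot" number tells which), for a name from the list of things; names that differ only in an ending like _2 or _b are one class to them, and where a whole thing is asked for, a point or a joint stands for the part that bears it (a point fixed in the world has none). Each returns a list of dicts, best first, with "score" (0 to 1); they miss things now and then, are a little off and sometimes report something else, mostly with a low value. They report only what shows in the picture. A call takes as long as a camera call.
- ctrl.look_for(picture, query): "position" ([x, y, z] in mm, in the coordinates of the camera as it stood for that picture, good to about 4 mm: the middle of the surface that is visible of it).
- ctrl.spot_point(picture, query): "position" ([x, y, z] in mm, in the coordinates of the camera as it stood for that picture, good to about 4 mm: a listed point, or the origin of a listed thing).
The state is a dict: "t": time; "qpos": joint angles; "qvel": joint speeds; "joint_torque": joint torques, N m; "ee_pos": TCP position; "orientation": TCP orientation; "ft_force": force on the tool from outside, world axes, zero at the start; "moment": the same for the moment, N m; "width": finger opening in mm.
Only numpy, scipy, OpenCV 4.12 (cv2) and the standard library are available. Lean on these libraries where they do the work, as an engineer would, in place of code of your own. Each camera call takes 0.05 s, during which the arm holds its last target.

## Task

Finish this conveyor drive hub: the blue sprocket is only resting on top of the splines, so nudge it round by its teeth where it sits, without lifting it off, until it drops over the master spline, and see it fully home on the shoulder. Then slide the aluminium spacer down over the orange guide nose, turned to the same master spline, fully home against the sprocket. Last, pull the guide nose out of the hub and stand it upright in the yellow-lined cell of the tool box, setting it down rather than dropping it and without catching the walls' top edges; leave everything else where it is.

Things in the scene. Friction and masses are not known exactly. Their poses are not given: they have to be found in the camera images.
- fixture: Round aluminium nest, 156 mm diameter, 16 mm thick, fixed on the bench, with an upright steel hub that does not turn. Origin: centre of its underside, on the hub axis, z up. A dark column, 68 mm diameter, rises to a flat shoulder at z = 50 mm; the splined hub goes on up to z = 90 mm. A red line on the nest plate, 35 to 75 mm from the axis, points along its +x, to the master spline.
- hub_shoulder (a point): On the hub axis at the shoulder, 50 mm above the bench. From here up 40 mm: core 24 mm diameter and five splines out to 17 mm radius, at 0 (the master, 12 mm wide), 105, 150, 215 and 270 degrees (6 mm wide), counter-clockwise from above from nest +x. Uneven spacing: a part goes on one way only. The top 2 mm of the splines is chamfered 1 mm a side.
- hub_mark (a point): Point 21 mm from the hub axis towards the master spline (nest +x), level with the spline tops, 90 mm above the bench.
- sprocket: Blue plastic sprocket, loose, 0.25 to 0.42 kg. Origin: centre of the underside, z up; top at 22 mm. Body 82 mm diameter; 8 teeth at 0, 45, 90 ... degrees from its +x, 14 mm wide at 50 mm radius, 9 mm at the tip (58 mm radius), 3 to 19 mm above the underside. Starts on the spline tops round the nose, underside 90 mm above the bench, 0.5 rad or more off the master spline, either way.
- sprocket_mark (a point): On the sprocket's top, 21 mm from its centre along its +x, at the inner end of a red line and beside the master slot. Bore 25.8 mm diameter, slots out to 18 mm radius, placed as the splines and 2 mm wider. Within about 0.08 rad of the master spline the sprocket falls 40 mm by its weight to the shoulder; it may want a light push down.
- spacer: Aluminium spacer ring, loose, about 0.12 kg, 50 mm outer diameter, 16 mm high, flat on the bench. Origin: centre of the underside, z up. Same bore and slots as the sprocket, master slot along its own +x, shown by a red line on its top. Home, its underside lies on the sprocket's top, 72 mm above the bench.
- spacer_mark (a point): Point on the spacer's top face, 21 mm from its centre, along its +x (on the red line).
- nose: Orange round guide nose, loose, about 0.10 kg, 56 mm long, plugged in the hub's bore. Origin: centre of its foot, z up its axis. Foot 18.4 mm diameter from 0 to 22 mm (0.4 mm clearance in the bore), guide 24.4 mm from 22 to 38, taper to 42, grip 18 mm diameter from 42 to 56. In the hub its foot is 68 mm and its top 124 mm above the bench; it lifts straight out.
- toolbox: Grey open box fixed on the bench, 131 x 131 mm, origin under its centre, axes along its sides. Outer walls 5 mm thick, 42 mm high; floor at 5 mm; cross dividers 5 mm thick, tops at 36.5 mm: four cells 58 mm square, centred 31.5 mm from the middle along x and y. Three hold bystanders, the fourth the liner.
- liner: Yellow pad, 56 x 56 x 4 mm, fixed on the floor of the guide nose's cell, which may be any of the four. Origin: centre of its underside, 5 mm above the bench (top at 9 mm). Axes along the cell walls.
- bearing: Steel ball bearing ring, 40 mm diameter, 14 mm high, in a cell of the tool box; bystander. Origin: centre of the underside.
- roller: Black plastic roller, 30 mm diameter, 34 mm high, standing in a cell; bystander. Origin: centre of the underside.
- bush: Brass flanged bush, 38 mm diameter, 30 mm high, standing in a cell; bystander. Origin: centre of the underside.
- washer: Plain steel ring without slots, 60 mm diameter, 6 mm thick, flat on the bench; bystander, not the spacer. Origin: centre of the underside.
- bottle: White closed bottle with blue cap, 60 mm diameter, 150 mm tall, standing behind the nest; bystander. Origin: centre of the underside.
- screwdriver: Screwdriver with orange handle, 190 mm long, lying; bystander. Origin: on its underside, within its length.
- spanner: Steel spanner, 160 mm long, lying; bystander. Origin: on its underside, within its length.
- cap_pot: White closed pot, 56 mm diameter, 50 mm high, standing between nest and tool box; bystander. Origin: centre of the underside.

How it is judged:
By the outcome, as a careful person would: the job done as asked, in the order asked, and still so for the second after the job is handed in, with the robot touching nothing.
It also fails if it takes over 67 s, if anything falls off the work surface, if the arm or the gripper's body presses on something with over 40 N, if the wrist force passes 120 N, or if a joint passes its speed limit or range.

## Working session

There is one attempt and no reset: what is moved stays moved. The work goes in short steps, Python scripts to look and compute and a shell command to move; the robot and the scene stay as the last step left them, time stands still between calls to the robot, and variables do not carry over. Pictures are saved under pics/ and viewed, and the job is handed in when it is done.

```bash
mkdir -p pics; ls; python3 - <<'E'
from workcell import ctrl
import cv2
print(ctrl.get_obs())
for n in ("scene","top"):
    p=ctrl.get_image(n)
    cv2.imwrite(f"pics/{n}0.png",cv2.cvtColor(p["pixels"],cv2.COLOR_RGB2BGR))
    R=cv2.Rodrigues(p["rvec"])[0]; print(n,p["camera_matrix"],p["dist"],(-R.T@p["tvec"].reshape(3)),p["shot"])
    for q in ["fixture","hub_shoulder","hub_mark","sprocket","sprocket_mark","spacer","spacer_mark","nose","toolbox","liner","bottle","cap_pot","washer","screwdriver","spanner"]:
        r=ctrl.spot_point(p,q)
        print(q,[( [round(float(v),1) for v in R.T@(__import__('numpy').array(d["position"])-p["tvec"].reshape(3))],round(d["score"],2)) for d in r[:2]])
E
```

```text
pics
{'t': 0.0, 'qpos': array([-1.29099820e+00,  4.23846146e-01,  1.63066886e+00, -6.69261854e-06,
        1.08860312e+00, -1.90085521e-02]), 'qvel': array([ 0.00055113,  0.00031733,  0.00107944,  0.001135  ,  0.00056013,
       -0.00046841]), 'joint_torque': array([-7.81182134e-04, -5.44610167e+01, -2.73664784e+01,  6.44418737e-02,
        2.28663313e-02, -8.43858470e-05]), 'ee_pos': array([ 183.84196137, -596.73231606,  194.30672625]), 'orientation': array([-2.52661084e+00,  1.86548388e+00,  1.90541111e-03]), 'ft_force': array([ 0.58542754, -0.14484653,  0.88762342]), 'moment': array([-0.02133098, -0.0120394 , -0.02603312]), 'width': 87.49957776315102}
scene [[455.12895944   0.         255.10144751]
 [  0.         455.12895944 190.20690537]
 [  0.           0.           1.        ]] [-0.17822077  0.          0.          0.          0.        ] [1355.57030339  -37.36397477  983.72643801] 1
fixture [([595.4, 18.8, -0.5], 0.92)]
hub_shoulder [([592.9, 15.5, 45.4], 0.93), ([613.9, 32.9, 89.2], 0.44)]
hub_mark [([615.1, 38.1, 87.6], 0.59)]
sprocket [([593.5, 22.3, 89.1], 0.67), ([542.8,
[... 791 characters left out ...]
93776 1030.19859072] 2
fixture [([593.1, 23.4, -2.9], 0.9)]
hub_shoulder [([594.9, 21.2, 47.2], 0.65)]
hub_mark [([612.6, 34.7, 88.0], 0.55)]
sprocket [([595.2, 25.6, 92.4], 0.62)]
sprocket_mark [([599.1, 42.1, 116.6], 0.9)]
spacer [([510.7, -278.7, 1.1], 0.77)]
spacer_mark [([511.6, -258.4, 13.6], 0.81)]
nose [([597.1, 23.3, 71.8], 0.41)]
toolbox [([550.6, 310.5, 1.2], 0.56), ([515.9, 283.2, 6.2], 0.42)]
liner [([577.4, 274.3, 5.7], 0.58)]
bottle [([763.9, -152.5, 1.4], 0.72), ([515.0, 285.7, 6.0], 0.33)]
cap_pot [([406.9, 134.5, -1.6], 0.72), ([401.2, -158.3, 3.9], 0.36)]
washer [([399.5, -158.9, 1.4], 0.72)]
screwdriver [([704.5, -297.0, 1.0], 0.58)]
spanner [([737.8, 167.3, -1.6], 0.59)]
```

View pics/scene0.png

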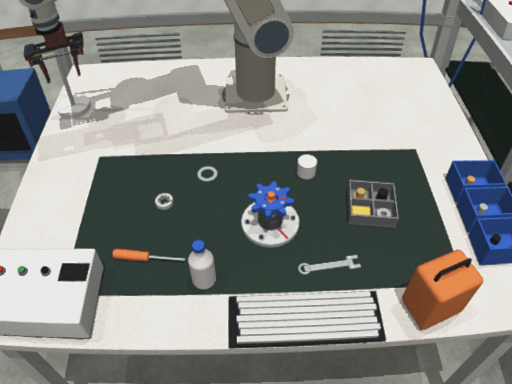

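View pics/top0.png

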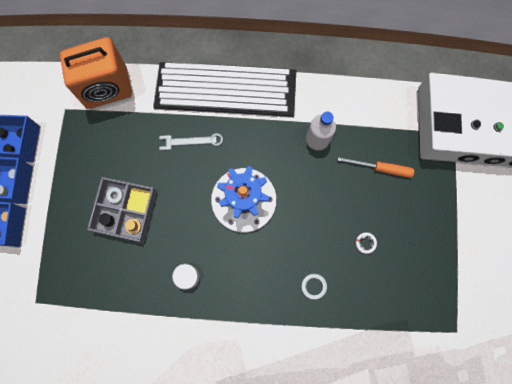

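```bash
cat > h.py <<'E'
from workcell import ctrl
import cv2, numpy as np
def cam(p): return cv2.Rodrigues(p["rvec"])[0], np.array(p["tvec"]).reshape(3)
def proj(p,X):
    return cv2.projectPoints(np.array(X,float).reshape(-1,1,3),p["rvec"],p["tvec"],p["camera_matrix"],p["dist"])[0].reshape(-1,2)
def back(p,uv,z):
    R,t=cam(p); n=cv2.undistortPoints(np.array(uv,float).reshape(-1,1,2),p["camera_matrix"],p["dist"]).reshape(-1,2)
    d=np.c_[n,np.ones(len(n))]@R; c=-R.T@t
    return c+d*((z-c[2])/d[:,2])[:,None]
def ortho(p,cx,cy,z,half=75,s=4):
    # image: right = -y world?, use right=+x, up=+y
    n=int(2*half*s); u,v=np.meshgrid(np.arange(n),np.arange(n))
    X=np.stack([cx-half+u/s,cy+half-v/s,np.full(u.shape,float(z))],-1)
    q=proj(p,X).reshape(n,n,2).astype(np.float32)
    return cv2.remap(p["pixels"],q[...,0],q[...,1],cv2.INTER_CUBIC)
def spot(p,q,f="spot_point"):
    R,t=cam(p); return [(np.round(R.T@(np.array(d["position"])-t),1),round(d["score"],2)) for d in getattr(ctrl,f)(p,q)[:3]]
def save(n,im): cv2.imwrite("pics/"+n,cv2.cvtColor(im,cv2.COLOR_RGB2BGR))
def crop(p,x0,y0,x1,y1,s=4): return cv2.resize(p["pixels"][y0:y1,x0:x1],None,fx=s,fy=s,interpolation=cv2.INTER_CUBIC)
E
python3 - <<'E'
from h import *
a=ctrl.get_image("top"); b=ctrl.get_image("scene")
save("a1.png",np.hstack([crop(a,195,155,295,245),crop(b,225,165,315,255)]))
o=[ortho(p,595,21,z,85,2) for p in (a,b) for z in (16,112)]
save("o1.png",np.vstack([np.hstack(o[:2]),np.hstack(o[2:])])[:600*2])
save("o2.png",np.hstack([ortho(a,511,-278,16,40,4),ortho(b,511,-278,16,40,4)]))
save("o3.png",np.hstack([ortho(a,545,306,42,80,2.4),ortho(b,545,306,42,80,2.4)]))
for n,p in(("t",a),("s",b)):
    im=p["pixels"].astype(int); m=(im[...,0]>110)&(im[...,1]<70)&(im[...,2]<80)
    k,l,st,ce=cv2.connectedComponentsWithStats(m.astype(np.uint8))
    for i in range(1,k):
        if st[i,4]>1: print(n,ce[i].round(1),st[i,4],[back(p,[ce[i]],z)[0].round(1) for z in(16,112)])
E
```

```text
t [114.   50.5] 2 [array([973.8, 395.1,  16. ]), array([919.5, 356.5, 112. ])]
t [117.   65.5] 2 [array([929.5, 379.5,  16. ]), array([879.4, 342.4, 112. ])]
t [117.   70.5] 2 [array([914.9, 377.1,  16. ]), array([866.2, 340.3, 112. ])]
t [114.5  73. ] 2 [array([907.5, 382.7,  16. ]), array([859.4, 345.4, 112. ])]
t [108.5  75. ] 2 [array([901.1, 398.1,  16. ]), array([853.7, 359.3, 112. ])]
t [101.5  77. ] 2 [array([894.7, 416.2,  16. ]), array([847.8, 375.7, 112. ])]
t [104.5  76. ] 2 [array([897.8, 408.5,  16. ]), array([850.7, 368.7, 112. ])]
t [93.5 79. ] 2 [array([888.2, 437.2,  16. ]), array([842. , 394.6, 112. ])]
t [97.5 78. ] 2 [array([891.4, 426.7,  16. ]), array([844.9, 385.1, 112. ])]
t [87.5 81. ] 2 [array([881.9, 452.7,  16. ]), array([836.3, 408.7, 112. ])]
t [90.5 80. ] 2 [array([885. , 444.9,  16. ]), array([839.1, 401.7, 112. ])]
t [75.1 84.9] 14 [array([869.7, 485.2,  16. ]), array([825.2, 438.1, 112. ])]
t [84.  82.3] 3 [array([877.7, 461.7,  16. ]), array([832.5, 416.8, 112. ])]
t [376.5 170. ] 2 [array([ 690.6, -298.4,   16. ]), array([ 663.1, -271.3,  112. ])]
t [409.5 177. ] 2 [array([ 679. , -381.8,   16. ]), array([ 652.6, -346.8,  112. ])]
s [510.   2.] 3 [array([-847.1, 1412.7,   16. ]), array([-628.6, 1268.9,  112. ])]
s [278.5 228.5] 2 [array([625.9,  41.2,  16. ]), array([698.2,  33.4, 112. ])]
s [140.5 260. ] 4 [array([ 716.6, -316.1,   16. ]), array([ 779.9, -288.5,  112. ])]
s [464.5 265.5] 2 [array([766.4, 516.9,  16. ]), array([824.9, 461.9, 112. ])]
s [  0.6 268.7] 10 [array([ 743.7, -697.7,   16. ]), array([ 804.4, -632.2,  112. ])]
s [421.6 299.4] 700 [array([855.1, 375.4,  16. ]), array([904.7, 334.5, 112. ])]
s [439.5 277.5] 2 [array([797.2, 438.1,  16. ]), array([852.5, 390.9, 112. ])]
s [411.  310.5] 2 [array([882.8, 341.9,  16. ]), array([929.7, 304.3, 112. ])]
```

View pics/a1.png

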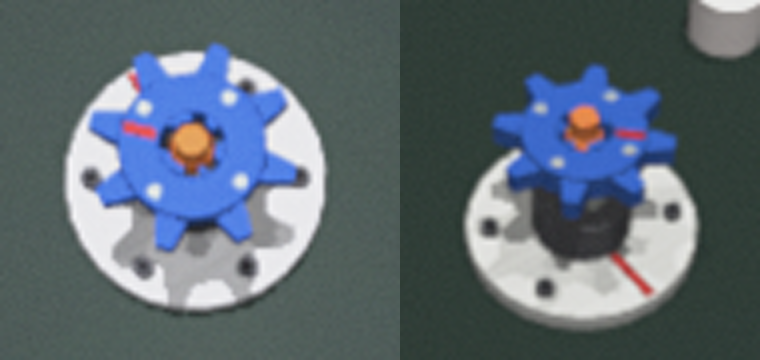

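View pics/o1.png

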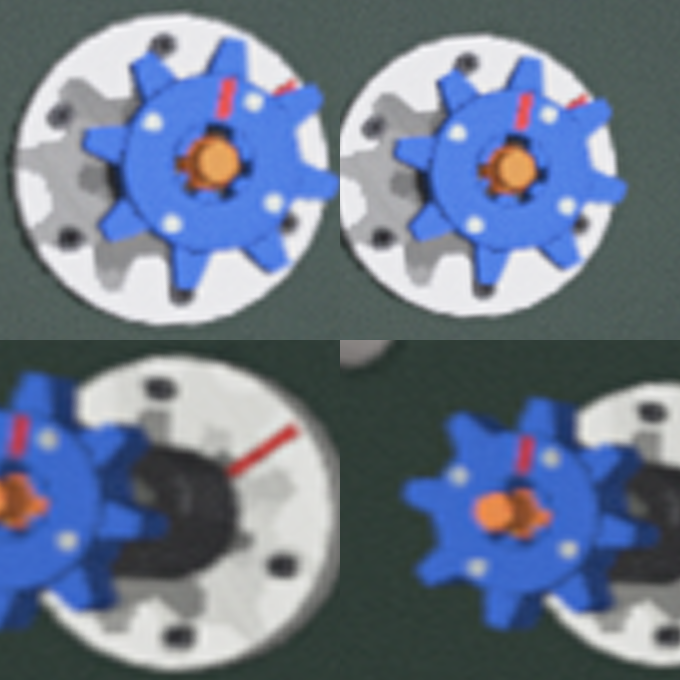

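View pics/o2.png

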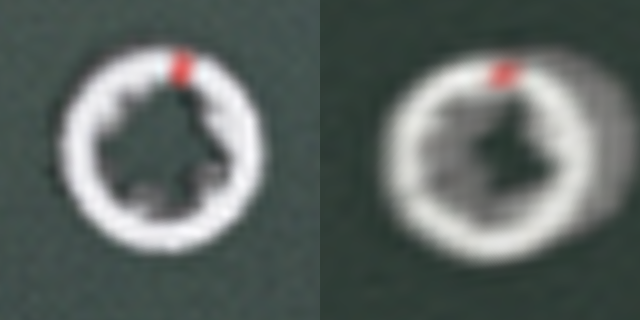

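View pics/o3.png

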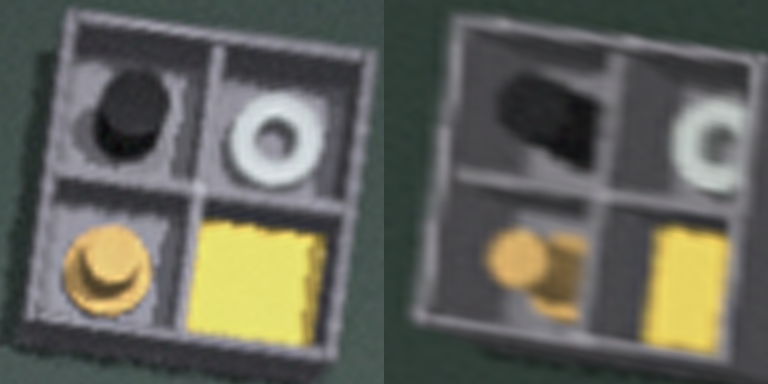

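```bash
cat > fit.py <<'E'
from h import *
from scipy.optimize import minimize
S=4
def fillhull(m,p,P,off):
    q=(proj(p,P)-off)*S; cv2.fillConvexPoly(m,cv2.convexHull(q.astype(np.float32)).round().astype(np.int32),255)
def circ(r,z,n=48):
    a=np.linspace(0,2*np.pi,n,endpoint=False); return np.c_[r*np.cos(a),r*np.sin(a),np.full(n,z)]
def place(P,x,y,z,yaw):
    c,s=np.cos(yaw),np.sin(yaw); return P@np.array([[c,s,0],[-s,c,0],[0,0,1]])+[x,y,z]
def sprocket_mask(p,x,y,z,yaw,off,shape):
    m=np.zeros(shape,np.uint8); fillhull(m,p,place(np.r_[circ(41,0),circ(41,22)],x,y,z,0),off)
    T=np.array([[r,s*w,h] for r,w in((38,8),(50,7),(58,4.5)) for s in(-1,1) for h in(3,19)],float)
    for k in range(8): fillhull(m,p,place(place(T,0,0,0,k*np.pi/4),x,y,z,yaw),off)
    return m
def roi(p,x,y,z,half,fn):
    c=proj(p,[[x,y,z]])[0].round().astype(int); x0,y0=c-half; im=p["pixels"][y0:y0+2*half,x0:x0+2*half]
    im=cv2.resize(im,None,fx=S,fy=S,interpolation=cv2.INTER_CUBIC).astype(int)
    return fn(im).astype(np.uint8)*255,np.array([x0,y0])-0.5+0.5/S
def blue(im): return (im[...,2]>im[...,0]+50)&(im[...,2]>90)
def fit_sprocket(p,x,y,z,yaw):
    M,off=roi(p,x,y,z+11,45,blue)
    # fill holes
    c,_=cv2.findContours(M,cv2.RETR_EXTERNAL,cv2.CHAIN_APPROX_NONE); c=max(c,key=cv2.contourArea)
    M=np.zeros_like(M); cv2.drawContours(M,[c],-1,255,-1)
    B=cv2.GaussianBlur(M,(0,0),3).astype(float)
    f=lambda v: np.mean((cv2.GaussianBlur(sprocket_mask(p,v[0],v[1],z,v[2]/50,off,M.shape),(0,0),3)-B)**2)
    best=min((minimize(f,[x,y,50*(yaw+d)],method="Nelder-Mead",options=dict(initial_simplex=np.array([[x,y,50*(yaw+d)]]*4)+np.r_[np.zeros((1,3)),3*np.eye(3)],xatol=.05,fatol=.05)) for d in(-.15,0.,.15)),key=lambda r:r.fun)
    return best.x[0].round(2),best.x[1].round(2),(best.x[2]/50).round(4),round(best.fun,1)
def fit_circle(p,x,y,z,r,h,fn,half,occl=None):
    M,off=roi(p,x,y,z,half,fn); c,_=cv2.findContours(M,cv2.RETR_EXTERNAL,cv2.CHAIN_APPROX_NONE); c=max(c,key=cv2.contourArea)
    M=np.zeros_like(M); cv2.drawContours(M,[c],-1,255,-1); B=cv2.GaussianBlur(M,(0,0),3).astype(float)
    def f(v):
        m=np.zeros_like(M); fillhull(m,p,place(np.r_[circ(r,0),circ(r,h)],v[0],v[1],z,0),off); 
        return np.mean((cv2.GaussianBlur(m,(0,0),3)-B)**2)
    b=minimize(f,[x,y],method="Nelder-Mead",options=dict(initial_simplex=[[x,y],[x+3,y],[x,y+3]],xatol=.05,fatol=.05))
    return b.x.round(2),round(b.fun,1)
def red_yaw(p,cx,cy,z,r0,r1):
    # yaw of a red radial line on plane z
    s=6; o=ortho(p,cx,cy,z,r1+3,s).astype(int); n=o.shape[0]; v,u=np.mgrid[:n,:n]; X=u/s-(r1+3); Y=(r1+3)-v/s
    m=(o[...,0]>o[...,1]+50)&(o[...,0]>o[...,2]+30)&(np.hypot(X,Y)>r0)&(np.hypot(X,Y)<r1)
    if m.sum()<20: return None
    return np.arctan2(Y[m].mean(),X[m].mean()).round(4),X[m].mean().round(1)+cx,Y[m].mean().round(1)+cy,int(m.sum())
E
python3 - <<'E'
from fit import *
a=ctrl.get_image("top"); b=ctrl.get_image("scene")
for p in(a,b):
    print("spr",fit_sprocket(p,595.5,21,90,1.37))
    # nest: white or blue-ish (union with sprocket) -> non dark-green
    print("spacer",fit_circle(p,511,-277,0,25,16,lambda i:i.min(-1)>110,25))
    print("spacer yaw",red_yaw(p,511.5,-276.5,16,14,26))
    print("pad")
    im=p["pixels"].astype(int)
o=ortho(b,595,20,16,90,6).astype(int); m=(o[...,0]>o[...,1]+50)&(o[...,0]>o[...,2]+40)
k,l,st,ce=cv2.connectedComponentsWithStats(m.astype(np.uint8))
for i in range(1,k):
    if st[i,4]>200:
        v,u=np.nonzero(l==i); X=505+u/6; Y=110-v/6; w=cv2.fitLine(np.c_[X,Y].astype(np.float32),cv2.DIST_L2,0,.01,.01).ravel(); t=(X-w[2])*w[0]+(Y-w[3])*w[1]
        print(st[i,4],w,np.arctan2(w[1],w[0]),t.min(),t.max())
for n,p in(("top",a),("scene",b)):
    o=ortho(p,595,20,16,90,4).astype(int); W=((o.min(-1)>120)).astype(np.uint8)
    c,_=cv2.findContours(W,cv2.RETR_EXTERNAL,cv2.CHAIN_APPROX_NONE); c=max(c,key=cv2.contourArea).reshape(-1,2)/4.; X=np.c_[505+c[:,0],110-c[:,1]]
    from scipy.optimize import least_squares
    r=least_squares(lambda q:np.hypot(X[:,0]-q[0],X[:,1]-q[1])-78,[595,20],loss="soft_l1",f_scale=.5); print("nest",n,r.x,np.median(np.abs(r.fun)))
print(ctrl.get_obs()["t"])
E
```

```text
spr (np.float64(596.59), np.float64(21.33), np.float64(1.3717), np.float64(51.6))
spacer (array([ 512.29, -277.36]), np.float64(2947.5))
spacer yaw (np.float64(1.3471), np.float64(516.4), np.float64(-255.0), 1378)
pad
spr (np.float64(594.63), np.float64(19.86), np.float64(1.3736), np.float64(39.5))
spacer (array([ 510.43, -278.87]), np.float64(155.6))
spacer yaw (np.float64(1.308), np.float64(516.8), np.float64(-256.7), 1106)
pad
3037 [1.6742797e-01 9.8588431e-01 5.1955176e+02 5.8469872e+01] 1.4025761 -8.93874919668603 8.515786682508713
9205 [8.2535642e-01 5.6461203e-01 6.4138177e+02 5.0921871e+01] 0.5999632 -20.700983456043858 20.07209285967698
17152 [ 9.1967171e-01 -3.9268813e-01  5.1677972e+02  2.5773739e+01] -0.4035527 -15.111002476282657 15.786116886866388
nest top [595.29765135  21.28431771] 5.904106102449752
nest scene [599.68483789  19.36729563] 2.0302683313187657
1.8
```

```bash
cat > go.py <<'E'
from h import *
from scipy.spatial.transform import Rotation as Ro
import sys
def state():
    o=ctrl.get_obs(); R=Ro.from_rotvec(o["orientation"]); x=R.apply([1,0,0]); z=R.apply([0,0,1])
    return o,R,np.arctan2(x[1],x[0]),z
def to(x,y,z,yaw):
    o,R,yw,zz=state(); d=np.array([x,y,z])-o["ee_pos"]; tgt=Ro.from_matrix(np.array([[np.cos(yaw),np.sin(yaw),0],[np.sin(yaw),-np.cos(yaw),0],[0,0,-1.]]))
    print("t",round(o["t"],2),"pos",o["ee_pos"].round(1),"yaw",yw.round(3),"F",o["ft_force"].round(1),"w",round(o["width"],1))
    print("turn",(R.inv()*tgt).as_rotvec().round(4),"shift(start axes)",R.inv().apply(d).round(1),"shift(target axes)",tgt.inv().apply(d).round(1))
if __name__=="__main__": to(*map(float,sys.argv[1:5]))
E
python3 go.py 549 -10.5 195 -0.985
```

```text
t 1.8 pos [ 184.  -597.3  195. ] yaw -1.272 F [-0.  -0.2  0.2] w 87.8
turn [ 0.00e+00  1.00e-04 -2.87e-01] shift(start axes) [-4.533e+02 -5.216e+02  1.000e-01] shift(target axes) [-287.1 -628.6    0. ]
```

```bash
python3 -m handwheel '[[[0,0,0],[-23,-26,0],0.36],[[0,0,0],[-23,-26,0],0.36],[[0,0,0],[-23,-26,0],0.36],[[0,0,0],[-23,-26,0],0.36],[[0,0,0],[-23,-26,0],0.36],[[0,0,0],[-23,-26,0],0.36],[[0,0,0],[-23,-26,0],0.36],[[0,0,0],[-23,-26,0],0.36],[[0,0,0],[-23,-26,0],0.36],[[0,0,0],[-23,-26,0],0.36]]'; python3 go.py 549 -10.5 195 -0.985
```

```text
t: 2.63
ee_pos: [369.0, -295.9, 194.8]
orientation: [2.514, -1.878, 0.009]
ft_force: [1.2, -0.1, -0.3]
width: 32.0
t 2.63 pos [ 369.  -295.9  194.8] yaw -1.283 F [ 1.2 -0.1 -0.3] w 32.0
turn [ 0.0005 -0.0066 -0.2979] shift(start axes) [-222.6 -253.6   -1.6] shift(target axes) [-1.384e+02 -3.078e+02 -2.000e-01]
```

```bash
python3 -m handwheel '[[[0,0,-0.1],[-31,-25,0],0.36],[[0,0,-0.1],[-15,-31,0],0.36],[[0,0,-0.1],[-13,-31,0],0.36],[[0,0,0],[-13,-31,0],0.36],[[0,0,0],[-13,-31,0],0.36],[[0,0,0],[-13,-31,0],0.36],[[0,0,0],[-13,-31,0],0.36],[[0,0,0],[-13,-31,0],0.36],[[0,0,0],[-13,-31,0],0.36],[[0,0,0],[-8,-20,0],0.36]]'; python3 go.py 549 -10.5 104 -0.985
```

```text
t: 3.47
ee_pos: [558.1, -2.3, 196.3]
orientation: [2.78, -1.457, 0.018]
ft_force: [0.3, -0.9, 0.6]
width: 31.5
t 3.47 pos [558.1  -2.3 196.3] yaw -0.966 F [ 0.3 -0.9  0.6] w 31.5
turn [-0.0028 -0.0114  0.0193] shift(start axes) [ 0.5 12.4 92.3] shift(target axes) [ 1.8 12.1 92.3]
```

```bash
python3 -m handwheel '[[[0,-0.01,0.02],[2,12,0],0.36],[[0,0,0],[0,0,10],0.36],[[0,0,0],[0,0,15],0.36],[[0,0,0],[0,0,15],0.36],[[0,0,0],[0,0,15],0.36],[[0,0,0],[0,0,10],0.36],[[0,0,0],[0,0,5],0.36],[[0,0,0],[0,0,0],0.36],[[0,0,0],[0,0,0],0.36],[[0,0,0],[0,0,0],0.36]]'; python3 go.py 549 -10.5 104 -0.985; python3 - <<'E'
from h import *
a=ctrl.get_image("top"); b=ctrl.get_image("scene")
save("b1.png",np.hstack([crop(a,195,155,295,245),crop(b,225,140,315,230)]))
E
```

```text
t: 4.3
ee_pos: [551.0, -9.4, 121.3]
orientation: [-2.767, 1.482, -0.007]
ft_force: [-0.7, -0.3, 0.8]
width: 31.6
t 4.3 pos [551.   -9.4 121.3] yaw -0.983 F [-0.7 -0.3  0.8] w 31.6
turn [-0.0049 -0.0024  0.0016] shift(start axes) [-0.2  2.3 17.3] shift(target axes) [-0.2  2.3 17.3]
```

View pics/b1.png

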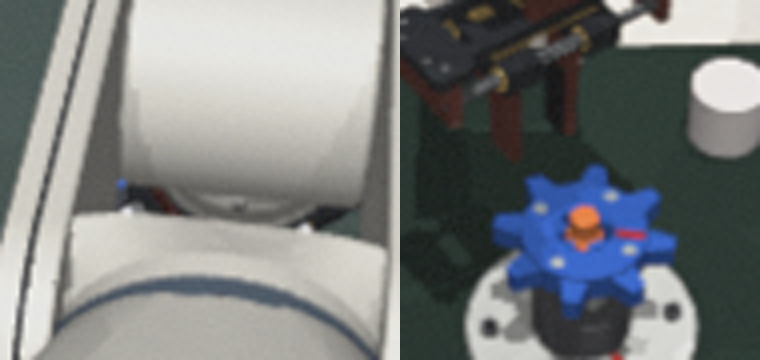

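```bash
python3 -m handwheel '[[[0,0,0],[0,2,3],0.36],[[0,0,0],[0,0,3],0.36],[[0,0,0],[0,0,3],0.36],[[0,0,0],[0,0,3],0.36],[[0,0,0],[0,0,2],0.36],[[0,0,0],[0,0,2],0.36],[[0,0,0],[0,0,1],0.36],[[0,0,0],[0,0,0],0.36],[[0,0,0],[0,0,0],0.36],[[0,0,0],[0,0,0],0.36]]'; python3 go.py 549 -10.5 104 -0.985; python3 - <<'E'
from h import *
b=ctrl.get_image("scene")
save("b2.png",crop(b,225,140,315,230,6))
E
```

```text
t: 5.23
ee_pos: [551.0, -10.4, 104.6]
orientation: [-2.765, 1.48, -0.013]
ft_force: [0.5, -0.0, 0.3]
width: 31.3
t 5.23 pos [551.  -10.4 104.6] yaw -0.983 F [ 0.5 -0.   0.3] w 31.3
turn [-0.0084 -0.005   0.0021] shift(start axes) [-1.   1.7  0.6] shift(target axes) [-1.   1.7  0.6]
```

View pics/b2.png

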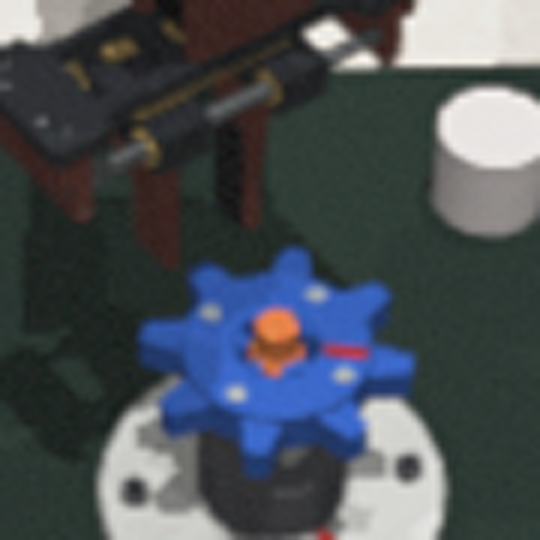

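```bash
python3 - <<'E'
from go import *
o,R,yw,z=state()
b=ctrl.get_image("scene")
for s in(-1,1):
  for d in (15.7,29): 
    for w in(-10,10):
      P=o["ee_pos"]+R.apply([s*d,w,8]); print(s,d,w,P.round(1),((proj(b,P)[0]-[225,140])*6).round())
c=[595.6,20.6]
for k in range(8):
    a=1.3725+k*np.pi/4; print(k,((proj(b,[c[0]+58*np.cos(a),c[1]+58*np.sin(a),109])[0]-[225,140])*6).round())
E
```

```text
-1 15.7 -10 [550.7   8.2  96.6] [242. 285.]
-1 15.7 10 [534.1  -2.9  96.5] [215. 258.]
-1 29 -10 [543.3  19.3  96.6] [266. 272.]
-1 29 10 [526.7   8.2  96.4] [239. 245.]
1 15.7 -10 [568.1 -17.9  96.8] [183. 316.]
1 15.7 10 [551.5 -29.   96.6] [157. 288.]
1 29 -10 [575.5 -29.   96.9] [158. 329.]
1 29 10 [558.8 -40.1  96.7] [132. 301.]
0 [411. 360.]
1 [383. 284.]
2 [295. 245.]
3 [196. 261.]
4 [141. 326.]
5 [164. 404.]
6 [255. 448.]
7 [359. 429.]
```

```bash
python3 - <<'E'
from h import *
b=ctrl.get_image("scene")
im=crop(b,235,160,295,210,12); im=(255*(np.clip(im/255.,0,1))**0.45).astype(np.uint8)
save("b3.png",im)
E
```

```text
(no output)
```

View pics/b3.png

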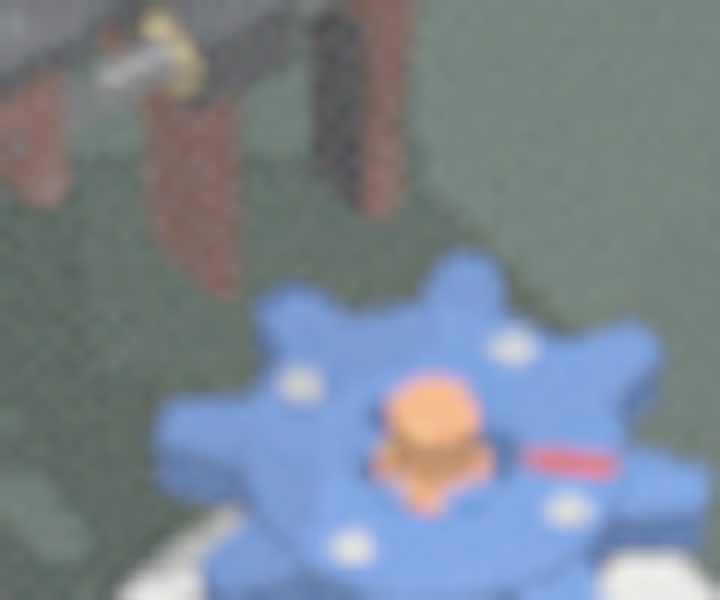

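```bash
python3 - <<'E'
from h import *
from scipy.spatial.transform import Rotation as Ro
b=ctrl.get_image("scene"); im=cv2.imread("pics/scene0.png")
R=Ro.from_rotvec([-2.52661084e+00,1.86548388e+00,1.905e-03]); P0=np.array([184.,-597.3,195])
c=cv2.resize(im[20:110,10:110],None,fx=6,fy=6,interpolation=cv2.INTER_CUBIC)
for s in(-1,1):
  for d in (44,57.5):
    for w in(-10,10):
      for h in (-11,8):
        q=(proj(b,P0+R.apply([s*d,w,h]))[0]-[10,20])*6+2.5; cv2.circle(c,tuple(int(v) for v in q),3,(0,255,0) if h==8 else (255,255,0),-1)
q=(proj(b,P0)[0]-[10,20])*6+2.5; cv2.circle(c,tuple(int(v) for v in q),3,(255,0,255),-1)
cv2.imwrite("pics/b4.png",c)
E
```

```text
(no output)
```

View pics/b4.png

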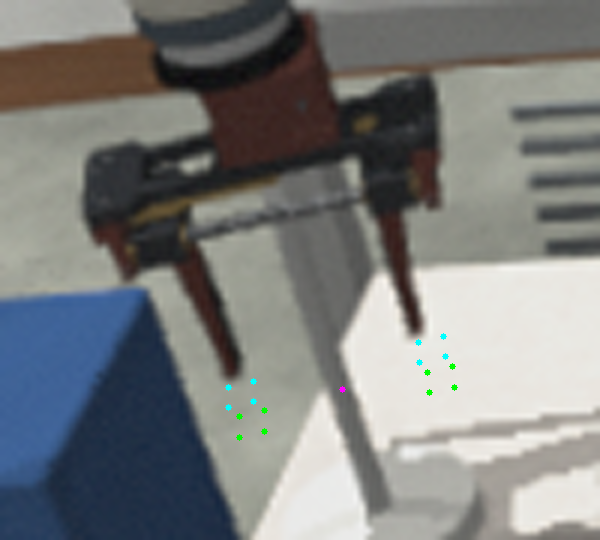

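```bash
python3 -m handwheel '[[[0,0,0],[-1,2,2],0.36],[[0,0,0],[0,0,3],0.36],[[0,0,0],[0,0,3],0.36],[[0,0,0],[0,0,3],0.36],[[0,0,0],[0,0,3],0.36],[[0,0,0],[0,0,2],0.36],[[0,0,0],[0,0,0],0.36],[[0,0,0],[0,0,0],0.36],[[0,0,0],[0,0,0],0.36],[[0,0,0],[0,0,0],0.36]]'; python3 go.py 549 -10.5 88 -0.985; python3 - <<'E'
from h import *
b=ctrl.get_image("scene")
im=crop(b,235,160,295,210,12); im=(255*(np.clip(im/255.,0,1))**0.45).astype(np.uint8)
save("b5.png",im)
E
```

```text
t: 6.27
ee_pos: [548.5, -10.7, 86.6]
orientation: [-2.765, 1.48, -0.013]
ft_force: [0.6, 0.3, 0.7]
width: 31.8
t 6.27 pos [548.5 -10.7  86.6] yaw -0.983 F [0.6 0.3 0.7] w 31.8
turn [-0.0082 -0.0048  0.0021] shift(start axes) [ 0.1 -0.5 -1.3] shift(target axes) [ 0.1 -0.5 -1.4]
```

View pics/b5.png

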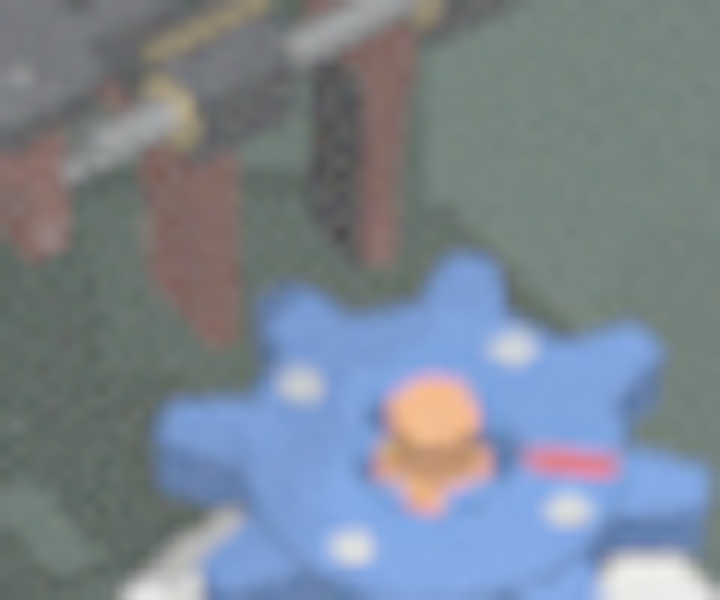

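```bash
python3 -m handwheel '[[[0,0,0.04],[-2.24,-0.04,0],0.36],[[0,0,0.04],[-2.24,-0.04,0],0.36],[[0,0,0.04],[-2.24,-0.04,0],0.36],[[0,0,0.04],[-2.24,-0.04,0],0.36],[[0,0,0.04],[-2.24,-0.04,0],0.36],[[0,0,0.04],[-2.24,-0.04,0],0.36],[[0,0,0.04],[-2.24,-0.04,0],0.36],[[0,0,0.04],[-2.24,-0.04,0],0.36],[[0,0,0.04],[-2.24,-0.04,0],0.36],[[0,0,0.04],[-2.24,-0.04,0],0.36]]'; python3 go.py 549 -10.5 88 -0.985; python3 - <<'E'
from fit import *
b=ctrl.get_image("scene")
im=crop(b,235,160,295,210,12); im=(255*(np.clip(im/255.,0,1))**0.45).astype(np.uint8)
save("b6.png",im); print(fit_sprocket(b,594.6,19.9,90,1.2),red_yaw(b,594.6,19.9,112,18,40))
E
```

```text
t: 7.15
ee_pos: [541.4, 10.4, 88.4]
orientation: [-2.394, 2.02, -0.015]
ft_force: [0.3, 0.2, -0.1]
width: 31.5
t 7.15 pos [541.4  10.4  88.4] yaw -1.402 F [ 0.3  0.2 -0.1] w 31.5
turn [-0.0125 -0.0045 -0.4167] shift(start axes) [21.9 -4.   0.5] shift(target axes) [21.6  5.2  0.4]
(np.float64(595.42), np.float64(19.87), np.float64(1.3724), np.float64(86.3)) (np.float64(1.2233), np.float64(603.8000000000001), np.float64(45.2), 3143)
```

View pics/b6.png

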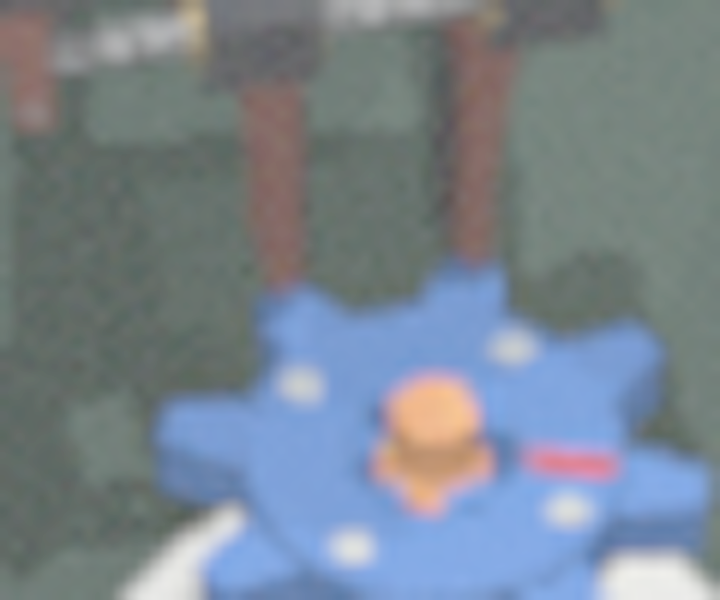

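```bash
python3 - <<'E'
from h import *
from scipy.spatial.transform import Rotation as Ro
b=ctrl.get_image("scene")
for nm,P,rv,obs in (("b5",[548.5,-10.7,86.6],[-2.765,1.48,-.013],((253.7,188.8),(266.5,181.9))),("b6",[541.4,10.4,88.4],[-2.394,2.02,-.015],((258.7,183.9),(274.3,181.7)))):
  R=Ro.from_rotvec(rv)
  for s,o in((1,obs[0]),(-1,obs[1])):
    print(nm,s,"obs",o,[ (h,proj(b,np.array(P)+R.apply([s*19,0,h]))[0].round(1).tolist()) for h in(8,-5,-15,-25,-35)])
P=[184.,-597.3,195];R=Ro.from_rotvec([-2.5266,1.8655,0.0019])
for s,o in ((1,(48.5,82.3)),(-1,(79,75.5))): print("start",s,o,[ (h,proj(b,np.array(P)+R.apply([s*47,0,h]))[0].round(1).tolist()) for h in(8,-5,-15,-25,-35)])
E
```

```text
b5 1 obs (253.7, 188.8) [(8, [252.2, 194.7]), (-5, [252.2, 191.4]), (-15, [252.1, 188.9]), (-25, [252.1, 186.2]), (-35, [252.0, 183.6])]
b5 -1 obs (266.5, 181.9) [(8, [263.8, 188.6]), (-5, [263.9, 185.3]), (-15, [263.9, 182.7]), (-25, [263.9, 180.1]), (-35, [263.9, 177.4])]
b6 1 obs (258.7, 183.9) [(8, [258.9, 190.1]), (-5, [258.9, 186.8]), (-15, [258.9, 184.2]), (-25, [258.9, 181.5]), (-35, [258.9, 178.9])]
b6 -1 obs (274.3, 181.7) [(8, [272.8, 188.0]), (-5, [272.9, 184.7]), (-15, [273.0, 182.1]), (-25, [273.1, 179.4]), (-35, [273.1, 176.8])]
start 1 (48.5, 82.3) [(8, [52.7, 90.0]), (-5, [51.5, 86.6]), (-15, [50.6, 84.0]), (-25, [49.7, 81.4]), (-35, [48.7, 78.7])]
start -1 (79, 75.5) [(8, [81.9, 83.1]), (-5, [80.8, 79.7]), (-15, [80.0, 77.1]), (-25, [79.2, 74.4]), (-35, [78.4, 71.7])]
```

```bash
python3 -m handwheel '[[[0,0,0],[0,0,-8],0.36],[[0,0,-0.1],[6,0,0],0.36],[[0,0,-0.1],[6,0,0],0.36],[[0,0,-0.1],[6,0,0],0.36],[[0,0,-0.1],[5,1,0],0.36],[[0,0,0],[0,0,0],0.36],[[0,0,0],[0,0,0],0.36],[[0,0,0],[0,0,0],0.36],[[0,0,0],[0,0,0],0.36],[[0,0,0],[0,0,0],0.36]]'; python3 go.py 549 -10.5 68 -0.985
```

```text
t: 8.08
ee_pos: [549.2, -12.7, 101.5]
orientation: [-2.764, 1.476, -0.023]
ft_force: [0.6, -0.1, 0.5]
width: 31.5
t 8.08 pos [549.2 -12.7 101.5] yaw -0.981 F [ 0.6 -0.1  0.5] w 31.5
turn [-0.0141 -0.0091  0.004 ] shift(start axes) [-2.2 -0.5 33.5] shift(target axes) [-1.9 -1.  33.5]
```

```bash
python3 -m handwheel '[[[-0.014,-0.009,0],[-2,-1,4],0.36],[[0,0,0],[0,0,4],0.36],[[0,0,0],[0,0,4],0.36],[[0,0,0],[0,0,4],0.36],[[0,0,0],[0,0,4],0.36],[[0,0,0],[0,0,4],0.36],[[0,0,0],[0,0,4],0.36],[[0,0,0],[0,0,4],0.36],[[0,0,0],[0,0,1],0.36],[[0,0,0],[0,0,0],0.36]]'; python3 go.py 549 -10.5 68 -0.985; python3 - <<'E'
from fit import *
b=ctrl.get_image("scene")
im=crop(b,235,160,295,210,12); im=(255*(np.clip(im/255.,0,1))**0.45).astype(np.uint8)
save("b7.png",im); print(fit_sprocket(b,594.6,19.9,90,1.37))
E
```

```text
t: 8.92
ee_pos: [547.9, -9.4, 63.7]
orientation: [2.768, -1.481, -0.006]
ft_force: [0.3, 0.7, 0.3]
width: 31.5
t 8.92 pos [547.9  -9.4  63.7] yaw -0.983 F [0.3 0.7 0.3] w 31.5
turn [0.0034 0.0023 0.0024] shift(start axes) [ 1.5 -0.3 -4.3] shift(target axes) [ 1.5 -0.3 -4.3]
(np.float64(595.06), np.float64(19.94), np.float64(1.3713), np.float64(61.1))
```

View pics/b7.png

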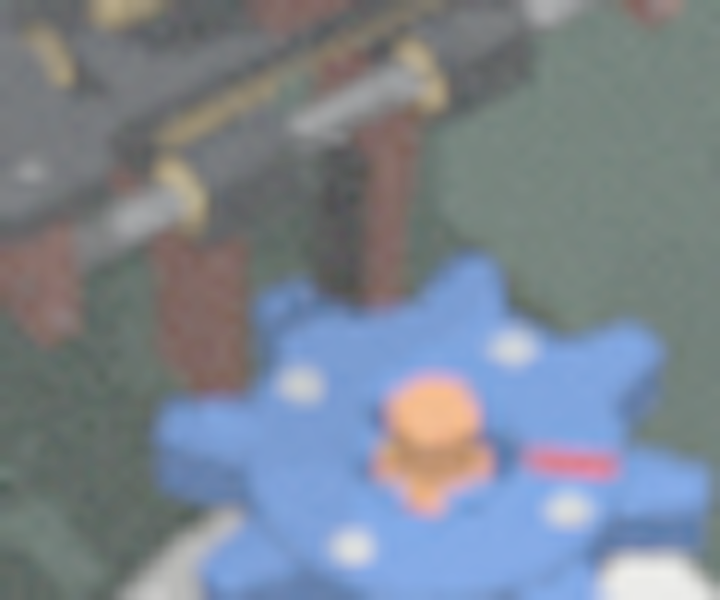

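```bash
python3 -m handwheel '[[[0,0,0.04],[-2.24,-0.04,0],0.36],[[0,0,0.04],[-2.24,-0.04,0],0.36],[[0,0,0.04],[-2.24,-0.04,0],0.36],[[0,0,0.04],[-2.24,-0.04,0],0.36],[[0,0,0.04],[-2.24,-0.04,0],0.36],[[0,0,0.04],[-2.24,-0.04,0],0.36],[[0,0,0.04],[-2.24,-0.04,0],0.36],[[0,0,0.04],[-2.24,-0.04,0],0.36],[[0,0,0.04],[-2.24,-0.04,0],0.36],[[0,0,0.04],[-2.24,-0.04,0],0.36]]'; python3 go.py 549 -10.5 88 -0.985; python3 - <<'E'
from fit import *
b=ctrl.get_image("scene")
im=crop(b,235,160,295,210,12); im=(255*(np.clip(im/255.,0,1))**0.45).astype(np.uint8)
save("b8.png",im); print(fit_sprocket(b,594.6,19.9,90,1.1),red_yaw(b,594.6,19.9,112,18,40))
E
```

```text
t: 9.8
ee_pos: [540.2, 11.0, 65.8]
orientation: [2.4, -2.025, -0.001]
ft_force: [0.6, 0.3, -1.0]
width: 31.7
t 9.8 pos [540.2  11.   65.8] yaw -1.402 F [ 0.6  0.3 -1. ] w 31.7
turn [ 1.600e-03 -1.000e-04 -4.166e-01] shift(start axes) [ 22.7  -5.  -22.2] shift(target axes) [ 22.8   4.6 -22.2]
(np.float64(595.95), np.float64(20.78), np.float64(1.1663), np.float64(71.6)) (np.float64(1.0224), np.float64(609.2), np.float64(43.8), 3096)
```

View pics/b8.png

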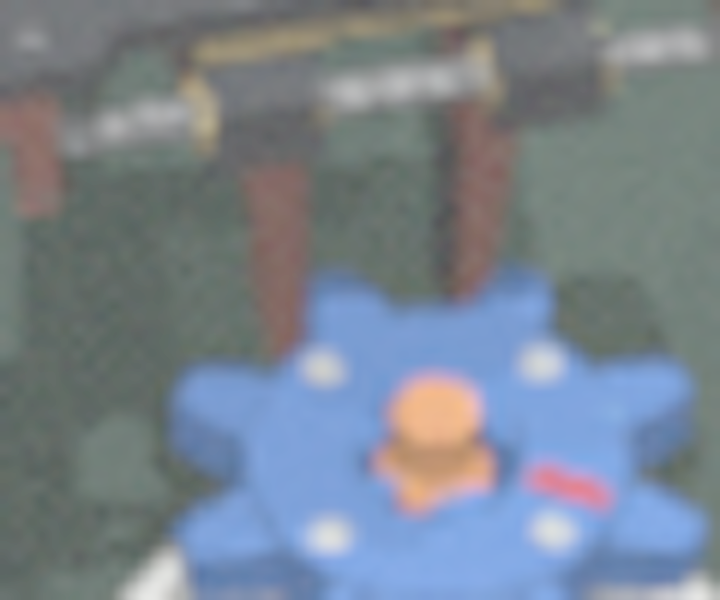

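```bash
python3 -m handwheel '[[[0,0,0.04],[-2.24,-0.04,0],0.36],[[0,0,0.04],[-2.24,-0.04,0],0.36],[[0,0,0.04],[-2.24,-0.04,0],0.36],[[0,0,0.04],[-2.24,-0.04,0],0.36],[[0,0,0.04],[-2.24,-0.04,0],0.36],[[0,0,0.04],[-2.24,-0.04,0],0.36],[[0,0,0.04],[-2.24,-0.04,0],0.36],[[0,0,0.04],[-2.24,-0.04,0],0.36],[[0,0,0.04],[-2.24,-0.04,0],0.36],[[0,0,0.04],[-2.24,-0.04,0],0.36]]'; python3 go.py 549 -10.5 88 -0.985; python3 - <<'E'
from fit import *
b=ctrl.get_image("scene")
print(fit_sprocket(b,594.6,19.9,90,.76),red_yaw(b,594.6,19.9,112,18,40))
E
```

```text
t: 10.68
ee_pos: [539.8, 32.9, 67.0]
orientation: [1.936, -2.47, -0.0]
ft_force: [0.2, -0.4, -0.5]
width: 31.1
t 10.68 pos [539.8  32.9  67. ] yaw -1.812 F [ 0.2 -0.4 -0.5] w 31.1
turn [ 0.003  -0.0013 -0.8271] shift(start axes) [ 40.  -19.2 -21. ] shift(target axes) [ 41.3  16.4 -21. ]
(np.float64(596.79), np.float64(20.06), np.float64(0.7869), np.float64(101.6)) (np.float64(0.6725), np.float64(618.3000000000001), np.float64(38.8), 3171)
```

```bash
python3 -m handwheel '[[[0,0,0.02],[-1.12,-0.1,0],0.36],[[0,0,0.02],[-1.12,-0.1,0],0.36],[[0,0,0.02],[-1.12,-0.1,0],0.36],[[0,0,0.02],[-1.12,-0.1,0],0.36],[[0,0,0.02],[-1.12,-0.1,0],0.36],[[0,0,0.02],[-1.12,-0.1,0],0.36],[[0,0,0.02],[-1.12,-0.1,0],0.36],[[0,0,0],[0,0,0],0.36],[[0,0,0],[0,0,0],0.36],[[0,0,0],[0,0,0],0.36]]'; python3 go.py 549 -10.5 88 -0.985; python3 - <<'E'
from fit import *
b=ctrl.get_image("scene")
save("b9.png",crop(b,225,150,315,250,6))
for z in (90,50): print(z,fit_sprocket(b,595.6,20,z,.62))
E
```

```text
t: 11.57
ee_pos: [544.1, 40.9, 67.9]
orientation: [1.749, -2.608, 0.001]
ft_force: [-0.8, -0.1, 0.8]
width: 31.6
t 11.57 pos [544.1  40.9  67.9] yaw -1.96 F [-0.8 -0.1  0.8] w 31.6
turn [ 8.000e-04 -1.600e-03 -9.751e-01] shift(start axes) [ 45.7 -24.  -20.1] shift(target axes) [ 45.5  24.3 -20.1]
90 (np.float64(627.85), np.float64(17.77), np.float64(0.6174), np.float64(1910.9))
50 (np.float64(595.0), np.float64(20.37), np.float64(0.6187), np.float64(1544.8))
```

View pics/b9.png

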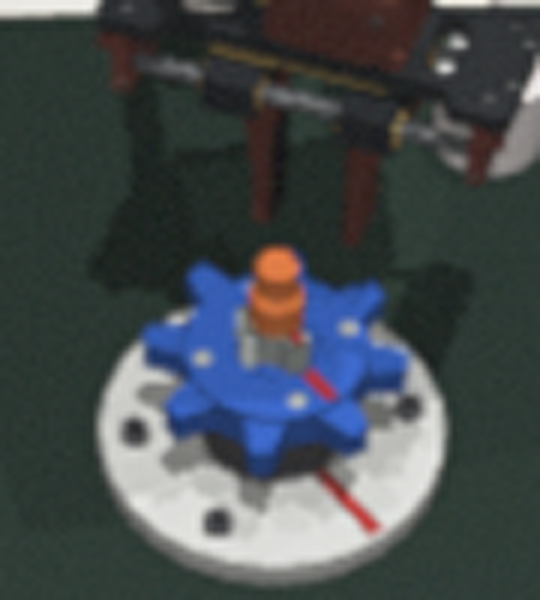

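```bash
python3 -m handwheel '[[[0,0,0],[0,0,-20],0.36],[[0,0,0],[0,0,-35],0.36],[[0,0,0],[0,0,-38],0.36],[[0,0,-0.12],[0,0,-30],0.5],[[0,0,-0.12],[0,0,-7],0.8],[[0,0,-0.12],[20,0,0],0.8],[[0,0,-0.12],[20,0,0],0.8],[[0,0,-0.12],[20,0,0],0.8],[[0,0,-0.12],[20,0,0],0.8],[[0,0,-0.12],[20,0,0],0.8]]'; python3 go.py 511.3 -278 190 -0.6
```

```text
t: 12.45
ee_pos: [553.3, -57.4, 205.3]
orientation: [2.686, -1.626, -0.001]
ft_force: [-0.4, -0.6, -0.3]
width: 69.6
t 12.45 pos [553.3 -57.4 205.3] yaw -1.089 F [-0.4 -0.6 -0.3] w 69.6
turn [ 1.800e-03 -2.000e-04 -4.889e-01] shift(start axes) [176.  139.5  15.6] shift(target axes) [ 89.9 205.8  15.3]
```

```bash
python3 -m handwheel '[[[0,0,-0.12],[25,20,0],0.8],[[0,0,-0.12],[22,22,0],0.8],[[0,0,-0.12],[20,25,0],0.8],[[0,0,-0.12],[16,28,0],0.8],[[0,0,0],[8,28,0],0.8],[[0,0,0],[8,28,0],0.8],[[0,0,0],[4,24,0],0.8],[[0,0,0],[0,15,0],0.8],[[0,0,0],[0,0,0],0.8],[[0,0,0],[0,0,0],0.8]]'; python3 go.py 511.3 -278 100 -0.6;  python3 - <<'E'
from fit import *
a=ctrl.get_image("top"); b=ctrl.get_image("scene")
save("c1.png",np.hstack([crop(a,195,155,295,245),crop(b,225,150,315,240)]))
save("c1s.png",b["pixels"])
for p in(a,b):
  for z in (50,54): print(z,fit_sprocket(p,595.6,20.6,z,.6))
  print(red_yaw(p,595.6,20.6,72,20,40),red_yaw(p,595.6,20.6,16,35,76))
E
```

```text
t: 13.28
ee_pos: [491.4, -286.5, 205.7]
orientation: [3.005, -0.91, 0.003]
ft_force: [0.4, 0.3, -0.6]
width: 70.4
t 13.28 pos [ 491.4 -286.5  205.7] yaw -0.588 F [ 0.4  0.3 -0.6] w 70.4
turn [ 0.0014 -0.0027  0.0116] shift(start axes) [ 11.5 -18.3 105.7] shift(target axes) [ 11.6 -18.3 105.7]
50 (np.float64(596.2), np.float64(21.91), np.float64(0.62), np.float64(57.2))
54 (np.float64(595.36), np.float64(21.87), np.float64(0.6231), np.float64(71.1))
(np.float64(0.6393), np.float64(618.9), np.float64(37.900000000000006), 3545) (np.float64(0.5511), np.float64(637.5), np.float64(46.400000000000006), 4070)
50 (np.float64(594.98), np.float64(20.37), np.float64(0.6191), np.float64(1509.8))
54 (np.float64(598.19), np.float64(20.06), np.float64(0.6192), np.float64(1533.9))
(np.float64(2.9317), np.float64(575.9), np.float64(24.8), 17852) (np.float64(2.7547), np.float64(564.0), np.float64(33.5), 26469)
```

View pics/c1.png

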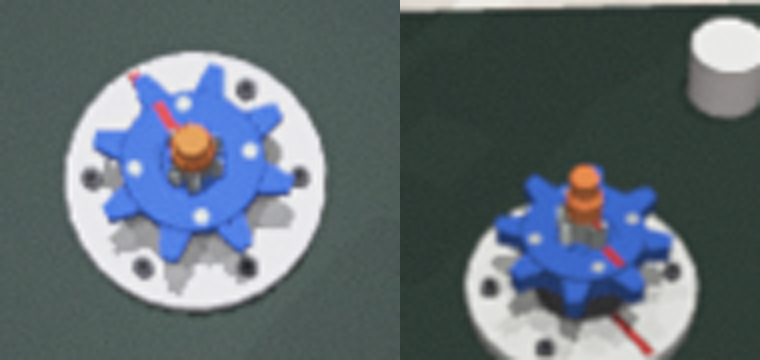

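View pics/c1s.png

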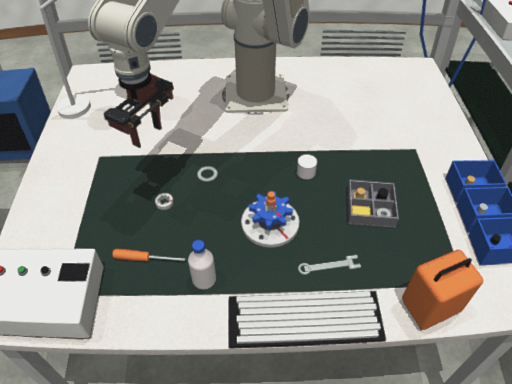

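```bash
python3 -m handwheel '[[[0,0,0],[6,-9,20],0.8],[[0,0,0],[6,-9,30],0.8],[[0,0,0],[0,0,35],0.8],[[0,0,0],[0,0,35],0.8],[[0,0,0],[0,0,25],0.8],[[0,0,0],[0,0,12],0.8],[[0,0,0],[0,0,0],0.8],[[0,0,0],[0,0,0],0.8],[[0,0,0],[0,0,0],0.8],[[0,0,0],[0,0,0],0.8]]'; python3 go.py 511.3 -278 12 -0.6;  python3 - <<'E'
from fit import *
a=ctrl.get_image("top"); b=ctrl.get_image("scene")
save("c2.png",np.hstack([crop(a,320,195,410,285),crop(b,120,150,210,240)]))
E
```

```text
t: 14.22
ee_pos: [522.4, -269.0, 46.9]
orientation: [3.011, -0.888, 0.018]
ft_force: [-0.6, 0.5, -0.5]
width: 70.2
t 14.22 pos [ 522.4 -269.    46.9] yaw -0.573 F [-0.6  0.5 -0.5] w 70.2
turn [-0.0009 -0.0118  0.0266] shift(start axes) [-4.8 13.6 34.8] shift(target axes) [-4.1 13.7 34.9]
```

View pics/c2.png

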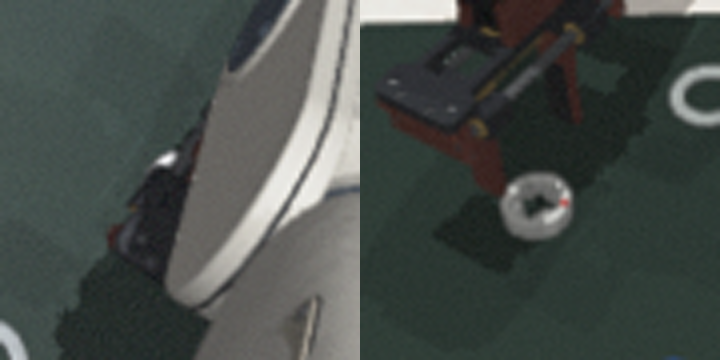

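```bash
python3 - <<'E'
from go import *
o,R,yw,z=state(); b=ctrl.get_image("scene")
for s in(1,-1): print(s,[ (h,proj(b,o["ee_pos"]+R.apply([s*38,0,h]))[0].round(1).tolist()) for h in(8,-5,-15,-25)])
im=crop(b,125,155,195,215,10); im=(255*(im/255.)**.45).astype(np.uint8); save("c3.png",im)
E
```

```text
1 [(8, [156.0, 205.3]), (-5, [155.2, 202.1]), (-15, [154.6, 199.7]), (-25, [154.0, 197.2])]
-1 [(8, [173.1, 187.8]), (-5, [172.5, 184.7]), (-15, [172.0, 182.2]), (-25, [171.5, 179.7])]
```

View pics/c3.png

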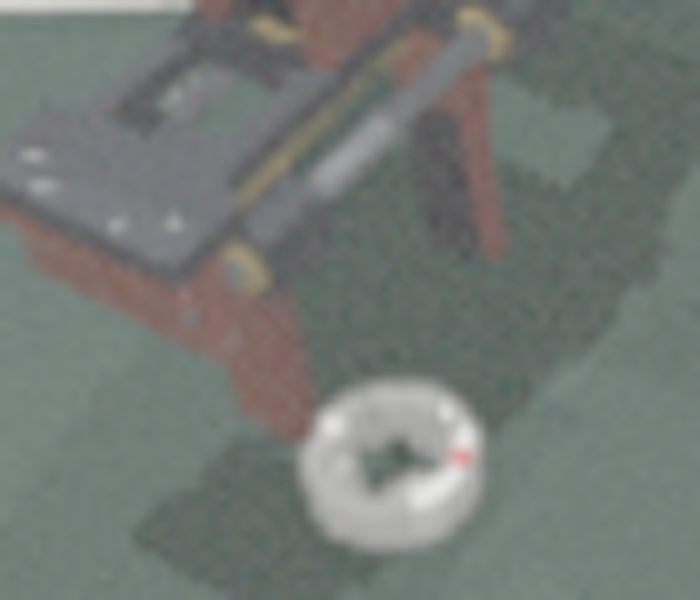

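```bash
python3 -m handwheel '[[[0,-0.012,0.026],[-2,7,0],0.8],[[0,0,0],[-1,5,5],0.8],[[0,0,0],[0,0,6],0.8],[[0,0,0],[0,0,6],0.8],[[0,0,0],[0,0,6],0.8],[[0,0,0],[0,0,4],0.8],[[0,0,0],[0,0,0],0.8],[[0,0,0],[0,0,0],0.8],[[0,0,0],[0,0,0],0.8],[[0,0,0],[0,0,0],0.8]]'; python3 go.py 511.3 -278 12 -0.6;  python3 - <<'E'
from fit import *
from go import *
b=ctrl.get_image("scene")
o,R,yw,z=state()
for s in(1,-1): print(s,[ (h,((proj(b,o["ee_pos"]+R.apply([s*38,0,h]))[0]-[125,155])*10).round(0).tolist()) for h in(8,-5,-15,-25)])
im=crop(b,125,155,195,215,10); im=(255*(im/255.)**.45).astype(np.uint8); save("c4.png",im)
E
```

```text
t: 15.2
ee_pos: [512.5, -280.0, 18.4]
orientation: [-2.999, 0.935, -0.003]
ft_force: [-0.3, -0.2, -0.0]
width: 70.1
t 15.2 pos [ 512.5 -280.    18.4] yaw -0.605 F [-0.3 -0.2 -0. ] w 70.1
turn [-0.0011 -0.0015 -0.0046] shift(start axes) [-2.2 -0.9  6.4] shift(target axes) [-2.1 -0.9  6.4]
1 [(8, [291.0, 541.0]), (-5, [283.0, 511.0]), (-15, [277.0, 488.0]), (-25, [270.0, 464.0])]
-1 [(8, [464.0, 371.0]), (-5, [458.0, 341.0]), (-15, [453.0, 317.0]), (-25, [448.0, 293.0])]
```

View pics/c4.png

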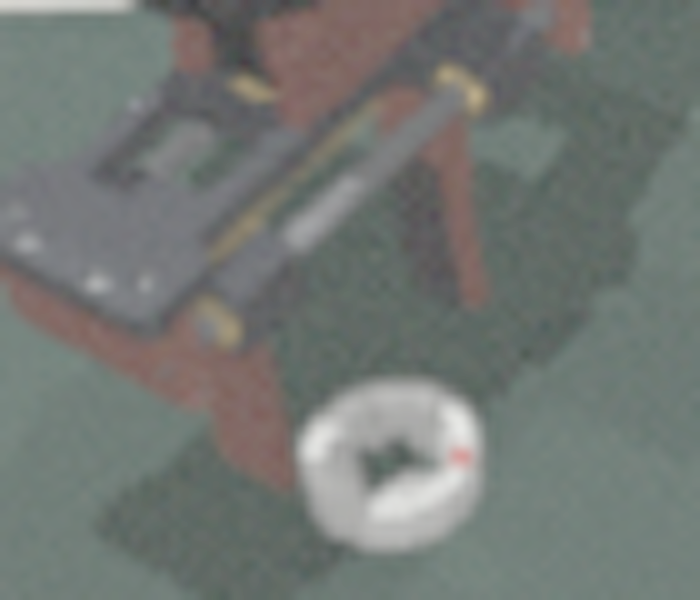

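```bash
python3 -m handwheel '[[[0,0,0],[-2,-1,2],0.8],[[0,0,0],[0,0,2],0.8],[[0,0,0],[0,0,2],0.8],[[0,0,0],[0,0,1],0.8],[[0,0,0],[0,0,1],0.8],[[0,0,0],[0,0,1],0.8],[[0,0,0],[0,0,1],0.8],[[0,0,0],[0,0,1],0.8],[[0,0,0],[0,0,1],0.8],[[0,0,0],[0,0,0],0.8]]'; python3 go.py 511.3 -278 -5 -0.6
```

```text
t: 16.08
ee_pos: [512.2, -277.9, 6.0]
orientation: [-2.999, 0.934, -0.005]
ft_force: [-1.1, 0.3, -0.3]
width: 70.1
t 16.08 pos [ 512.2 -277.9    6. ] yaw -0.604 F [-1.1  0.3 -0.3] w 70.1
turn [-0.0013 -0.0032 -0.0041] shift(start axes) [-0.7  0.6 11. ] shift(target axes) [-0.7  0.6 11. ]
```

```bash
python3 -m handwheel '[[[0,0,0],[-1,0.5,2],0.8],[[0,0,0],[0,0,2],0.8],[[0,0,0],[0,0,2],0.8],[[0,0,0],[0,0,1.5],0.8],[[0,0,0],[0,0,1],0.8],[[0,0,0],[0,0,1],0.8],[[0,0,0],[0,0,1],0.8],[[0,0,0],[0,0,0],0.8],[[0,0,0],[0,0,0],0.8],[[0,0,0],[0,0,0],0.8]]'; python3 go.py 511.3 -278 -12 -0.6;  python3 - <<'E'
from fit import *
b=ctrl.get_image("scene")
im=crop(b,125,155,195,215,10); im=(255*(im/255.)**.45).astype(np.uint8); save("c5.png",im)
E
```

```text
t: 16.92
ee_pos: [510.9, -277.7, -5.9]
orientation: [-2.999, 0.935, -0.005]
ft_force: [-0.9, -0.1, 0.5]
width: 70.6
t 16.92 pos [ 510.9 -277.7   -5.9] yaw -0.604 F [-0.9 -0.1  0.5] w 70.6
turn [-0.0013 -0.0029 -0.0042] shift(start axes) [ 0.5 -0.   6.1] shift(target axes) [ 0.5 -0.   6.1]
```

View pics/c5.png

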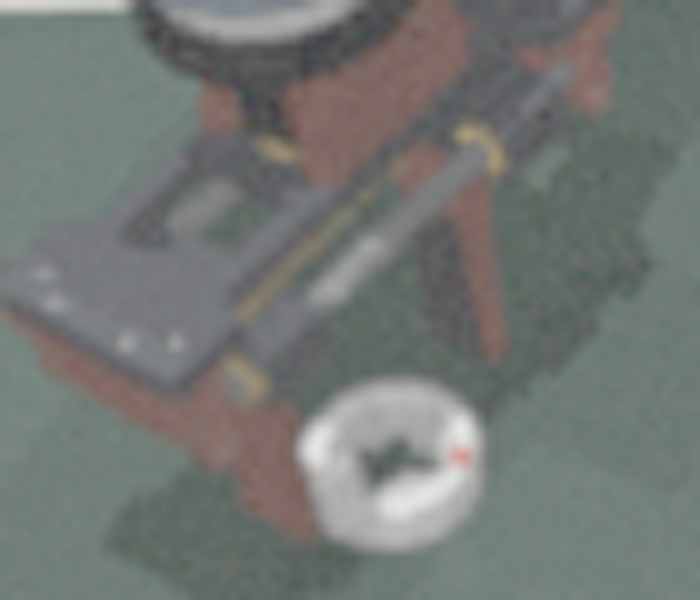

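```bash
python3 - <<'E'
from go import *
o,R,yw,z=state(); b=ctrl.get_image("scene")
for s in(1,-1):
  for w in(-6,0,6): print(s,w,[ (z,((proj(b,np.r_[(o["ee_pos"]+R.apply([s*37,w,0]))[:2],z])[0]-[125,155])*10).round(0).tolist()) for z in(0,5,10,15)])
E
```

```text
1 -6 [(0, [324.0, 567.0]), (5, [321.0, 556.0]), (10, [318.0, 544.0]), (15, [315.0, 533.0])]
1 0 [(0, [308.0, 558.0]), (5, [305.0, 547.0]), (10, [302.0, 535.0]), (15, [299.0, 524.0])]
1 6 [(0, [292.0, 549.0]), (5, [289.0, 538.0]), (10, [286.0, 526.0]), (15, [283.0, 515.0])]
-1 -6 [(0, [491.0, 401.0]), (5, [489.0, 389.0]), (10, [486.0, 378.0]), (15, [484.0, 366.0])]
-1 0 [(0, [475.0, 392.0]), (5, [473.0, 381.0]), (10, [470.0, 369.0]), (15, [468.0, 358.0])]
-1 6 [(0, [459.0, 384.0]), (5, [457.0, 373.0]), (10, [455.0, 361.0]), (15, [452.0, 350.0])]
```

```bash
python3 -m handwheel '[[[0,0,0],[0,0,1],0.8],[[0,0,0],[0,0,1],0.8],[[0,0,0],[0,0,1],0.8],[[0,0,0],[0,0,1],0.8],[[0,0,0],[0,0,0.7],0.8],[[0,0,0],[0,0,0.5],0.8],[[0,0,0],[0,0,0.5],0.8],[[0,0,0],[0,0,0],0.8],[[0,0,0],[0,0,0],0.8],[[0,0,0],[0,0,0],0.8]]'; python3 go.py 511.3 -278 -12 -0.6;  python3 - <<'E'
from fit import *
b=ctrl.get_image("scene")
im=crop(b,125,155,195,215,10); im=(255*(im/255.)**.45).astype(np.uint8); save("c6.png",im)
E
```

```text
t: 17.85
ee_pos: [511.0, -277.8, -12.0]
orientation: [-2.999, 0.935, -0.006]
ft_force: [0.5, -0.5, -0.2]
width: 70.3
t 17.85 pos [ 511.  -277.8  -12. ] yaw -0.604 F [ 0.5 -0.5 -0.2] w 70.3
turn [-0.0013 -0.0033 -0.0042] shift(start axes) [ 0.3 -0.   0. ] shift(target axes) [ 0.3 -0.   0. ]
```

View pics/c6.png

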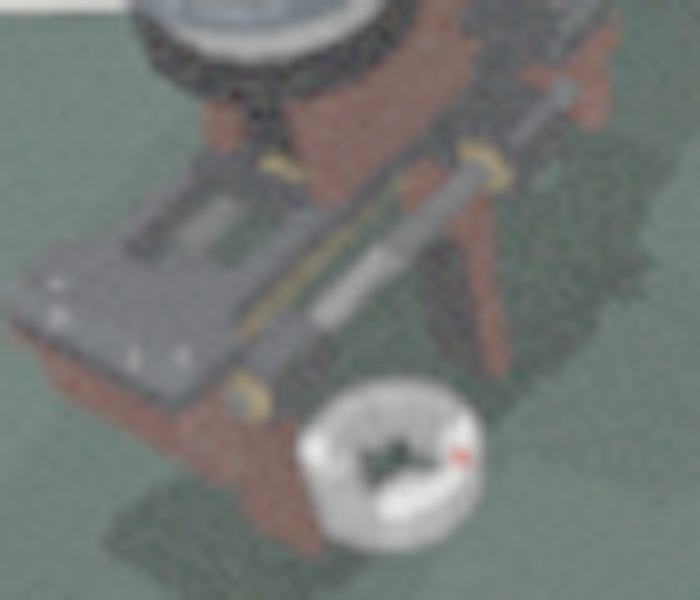

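```bash
python3 -m handwheel '[[[0,0,0],[0,0,0],0.5],[[0,0,0],[0,0,0],0.5],[[0,0,0],[0,0,0],0.5],[[0,0,0],[0,0,0],0.5],[[0,0,0],[0,0,0],0.5],[[0,0,0],[0,0,0],0.5],[[0,0,0],[0,0,0],0.5],[[0,0,0],[0,0,0],0.5],[[0,0,0],[0,0,0],0.5],[[0,0,0],[0,0,0],0.5]]'; python3 go.py 511.3 -278 -12 -0.6;  python3 - <<'E'
from fit import *
b=ctrl.get_image("scene")
im=crop(b,125,155,195,215,10); im=(255*(im/255.)**.45).astype(np.uint8); save("c7.png",im)
E
```

```text
t: 18.73
ee_pos: [511.2, -277.5, -10.9]
orientation: [-2.999, 0.934, -0.006]
ft_force: [-0.1, -0.1, -0.1]
width: 44.0
t 18.73 pos [ 511.2 -277.5  -10.9] yaw -0.604 F [-0.1 -0.1 -0.1] w 44.0
turn [-0.0017 -0.0034 -0.0042] shift(start axes) [0.4 0.4 1.1] shift(target axes) [0.4 0.4 1.1]
```

View pics/c7.png

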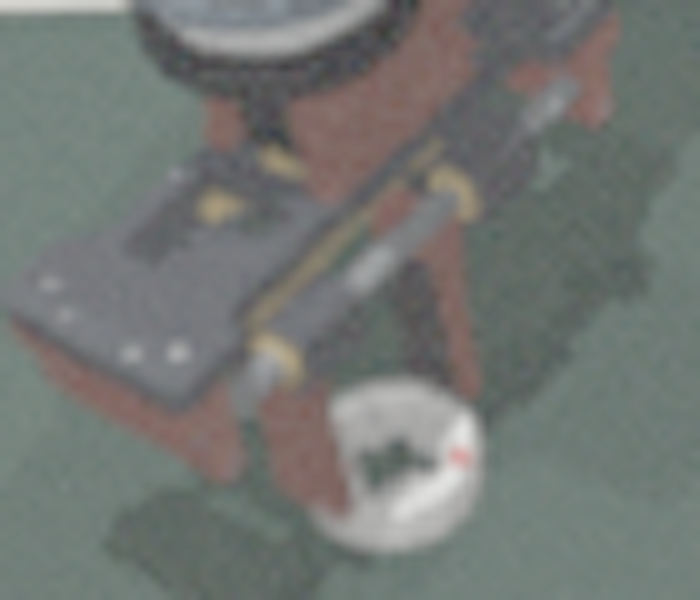

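```bash
python3 - <<'E'
from go import *
o,R,yw,z=state(); b=ctrl.get_image("scene")
for L,Rr in (((340,515),(468,390)),):
  for z in (5,17,22):
    P=back(b,[[125+L[0]/10,155+L[1]/10],[125+Rr[0]/10,155+Rr[1]/10]],z); m=P.mean(0)
    print(z,P.round(1).tolist(),np.linalg.norm(P[0]-P[1]).round(1),"mid",m.round(1),"tool off",R.inv().apply(m-o["ee_pos"]).round(1))
E
```

```text
5 [[530.0, -290.1, 5.0], [483.9, -257.8, 5.0]] 56.3 mid [ 507. -274.    5.] tool off [ -5.4  -0.5 -16. ]
17 [[540.2, -287.0, 17.0], [494.6, -255.1, 17.0]] 55.6 mid [ 517.4 -271.1   17. ] tool off [  1.5  -8.8 -27.9]
22 [[544.4, -285.7, 22.0], [499.1, -254.0, 22.0]] 55.3 mid [ 521.7 -269.8   22. ] tool off [  4.4 -12.3 -32.9]
```

```bash
python3 -m handwheel '[[[0,0,0],[0,0,0],0.8],[[0,0,0],[0,0,0],0.8],[[0,0,0],[0,0,0],0.8],[[0,0,0],[0,0,0],0.8],[[0,0,0],[0,0,0],0.8],[[0,0,0],[0,0,1],0.8],[[0,0,0],[0,0,1],0.8],[[0,0,0],[0,0,1],0.8],[[0,0,0],[0,0,1],0.8],[[0,0,0],[0,0,0],0.8]]'; python3 go.py 511.3 -278 -24 -0.6
```

```text
t: 19.67
ee_pos: [511.1, -277.5, -15.6]
orientation: [-2.999, 0.935, -0.005]
ft_force: [0.7, -1.1, 0.1]
width: 70.3
t 19.67 pos [ 511.1 -277.5  -15.6] yaw -0.604 F [ 0.7 -1.1  0.1] w 70.3
turn [-0.0017 -0.0031 -0.0043] shift(start axes) [0.4 0.3 8.4] shift(target axes) [0.5 0.3 8.4]
```

```bash
python3 -m handwheel '[[[0,0,0],[0,0,1],0.8],[[0,0,0],[0,0,1],0.8],[[0,0,0],[0,0,1],0.8],[[0,0,0],[0,0,0.7],0.8],[[0,0,0],[0,0,0.5],0.8],[[0,0,0],[0,0,0.5],0.8],[[0,0,0],[0,0,0.5],0.8],[[0,0,0],[0,0,0],0.8],[[0,0,0],[0,0,0],0.8],[[0,0,0],[0,0,0],0.8]]'; python3 go.py 511.3 -278 -24 -0.6;python3 - <<'E'
from fit import *
b=ctrl.get_image("scene")
im=crop(b,125,155,195,215,10); im=(255*(im/255.)**.45).astype(np.uint8); save("c8.png",im)
E
```

```text
t: 20.5
ee_pos: [511.0, -277.4, -21.6]
orientation: [-2.999, 0.935, -0.005]
ft_force: [0.0, -1.0, 0.4]
width: 70.8
t 20.5 pos [ 511.  -277.4  -21.6] yaw -0.604 F [ 0.  -1.   0.4] w 70.8
turn [-0.0016 -0.0027 -0.0043] shift(start axes) [0.6 0.3 2.4] shift(target axes) [0.6 0.3 2.4]
```

View pics/c8.png

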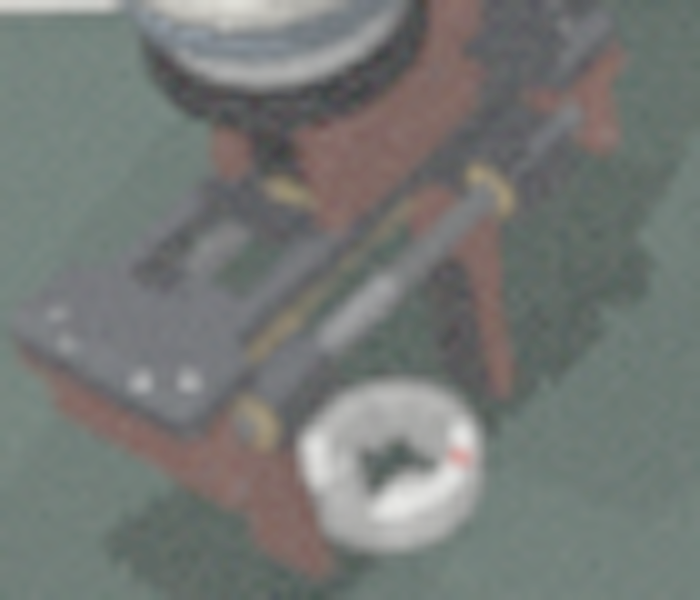

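```bash
python3 -m handwheel '[[[0,0,0],[0,0,0.7],0.8],[[0,0,0],[0,0,0.7],0.8],[[0,0,0],[0,0,0],0.3],[[0,0,0],[0,0,0],0.3],[[0,0,0],[0,0,0],0.3],[[0,0,0],[0,0,0],0.3],[[0,0,0],[0,0,0],0.3],[[0,0,0],[0,0,0],0.3],[[0,0,0],[0,0,0],0.3],[[0,0,0],[0,0,0],0.3]]'; python3 go.py 511.3 -278 -24 -0.6;python3 - <<'E'
from fit import *
b=ctrl.get_image("scene")
im=crop(b,125,155,195,215,10); im=(255*(im/255.)**.45).astype(np.uint8); save("c9.png",im)
E
```

```text
t: 21.38
ee_pos: [511.1, -277.5, -23.0]
orientation: [-2.999, 0.935, -0.005]
ft_force: [-0.0, 0.2, -1.1]
width: 48.8
t 21.38 pos [ 511.1 -277.5  -23. ] yaw -0.604 F [-0.   0.2 -1.1] w 48.8
turn [-0.0017 -0.003  -0.0044] shift(start axes) [0.4 0.3 1. ] shift(target axes) [0.4 0.3 1. ]
```

View pics/c9.png

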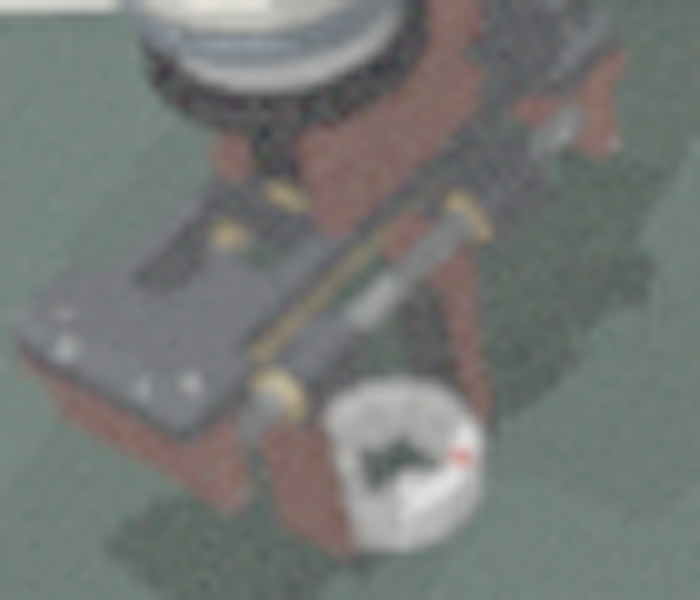

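```bash
python3 -m handwheel '[[[0,0,0],[0,0,-8],0.3],[[0,0,0],[0,0,-20],0.3],[[0,0,0],[0,0,-30],0.3],[[0,0,0],[0,0,-30],0.3],[[0,0,0],[0,0,-30],0.3],[[0,0,0.1],[0,0,-25],0.3],[[0,0,0.1],[0,0,-8],0.3],[[0,0,0.1],[0,0,0],0.3],[[0,0,0.1],[0,0,0],0.3],[[0,0,0.1],[0,0,0],0.3]]'; python3 go.py 595.6 21 125 -1.334
```

```text
t: 22.27
ee_pos: [508.9, -276.5, 139.3]
orientation: [-2.658, 1.673, -0.002]
ft_force: [-0.3, -0.1, -1.7]
width: 48.6
t 22.27 pos [ 508.9 -276.5  139.3] yaw -1.123 F [-0.3 -0.1 -1.7] w 48.6
turn [-1.800e-03 -1.000e-04  2.106e-01] shift(start axes) [-230.7 -206.8   14.6] shift(target axes) [-268.8 -154.1   14.3]
```

```bash
python3 -m handwheel '[[[0,0,0.105],[-22,-18,0],0.3],[[0,0,0.1],[-26,-18,0],0.3],[[0,0,0],[-28,-16,0],0.3],[[0,0,0],[-30,-16,0],0.3],[[0,0,0],[-30,-16,0],0.3],[[0,0,0],[-30,-16,0],0.3],[[0,0,0],[-30,-16,0],0.3],[[0,0,0],[-20,-12,0],0.3],[[0,0,0],[-10,-6,0],0.3],[[0,0,0],[0,0,0],0.3]]'; python3 go.py 595.6 21 125 -1.334
```

```text
t: 23.1
ee_pos: [581.4, -13.9, 145.4]
orientation: [-2.45, 1.963, -0.009]
ft_force: [0.3, 0.3, -1.3]
width: 49.1
t 23.1 pos [581.4 -13.9 145.4] yaw -1.351 F [ 0.3  0.3 -1.3] w 49.1
turn [-0.0055 -0.0028 -0.0168] shift(start axes) [-31.  -21.3  20.4] shift(target axes) [-30.6 -21.9  20.4]
```

```bash
python3 -m handwheel '[[[-0.005,-0.003,-0.016],[-15,-10,0],0.3],[[0,0,0],[-9,-7,0],0.3],[[0,0,0],[-3,-2,0],0.3],[[0,0,0],[0,0,0],0.3],[[0,0,0],[0,0,0],0.3],[[0,0,0],[0,0,0],0.3],[[0,0,0],[0,0,0],0.3],[[0,0,0],[0,0,0],0.3],[[0,0,0],[0,0,0],0.3],[[0,0,0],[0,0,0],0.3]]'; python3 go.py 595.6 21 125 -1.334; python3 - <<'E'
from fit import *
b=ctrl.get_image("scene")
im=crop(b,225,120,315,220,6); im=(255*(im/255.)**.6).astype(np.uint8); save("d1.png",im)
print(red_yaw(b,595.6,21,186,15,27))
E
```

```text
t: 23.93
ee_pos: [591.5, 10.3, 145.6]
orientation: [2.46, -1.949, -0.001]
ft_force: [-0.6, 0.1, -1.5]
width: 48.9
t 23.93 pos [591.5  10.3 145.6] yaw -1.34 F [-0.6  0.1 -1.5] w 48.9
turn [ 0.0029 -0.0017 -0.0059] shift(start axes) [-9.5 -6.5 20.5] shift(target axes) [-9.4 -6.5 20.6]
(np.float64(0.0212), np.float64(612.8000000000001), np.float64(21.4), 501)
```

View pics/d1.png

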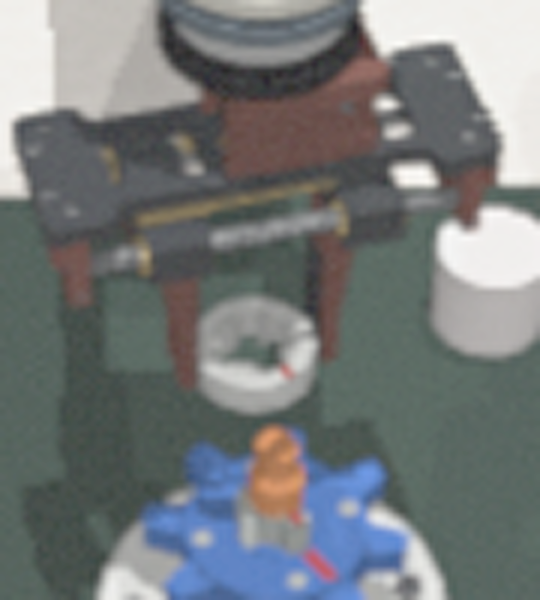

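```bash
python3 -m handwheel '[[[0,0,0],[-6,-4,0],0.3],[[0,0,0],[-3,-2,6],0.3],[[0,0,0],[0,0,9],0.3],[[0,0,0],[0,0,9],0.3],[[0,0,0],[0,0,6],0.3],[[0,0,0],[0,0,0],0.3],[[0,0,0],[0,0,0],0.3],[[0,0,0],[0,0,0],0.3],[[0,0,0],[0,0,0],0.3],[[0,0,0],[0,0,0],0.3]]'; python3 go.py 595.6 21 110 -1.334; python3 - <<'E'
from fit import *
b=ctrl.get_image("scene")
im=crop(b,240,140,300,190,12); save("d2.png",im)
z=ctrl.get_obs()["ee_pos"][2]+23
def m(im): return (im.min(-1)>95)
print(z,fit_circle(b,595,21,z,25,16,m,22))
M,off=roi(b,595,21,z,22,m); cv2.imwrite("pics/d2m.png",M)
E
```

```text
t: 24.82
ee_pos: [594.8, 21.9, 110.8]
orientation: [2.459, -1.947, -0.004]
ft_force: [-0.2, 0.0, -1.1]
width: 48.9
t 24.82 pos [594.8  21.9 110.8] yaw -1.339 F [-0.2  0.  -1.1] w 48.9
turn [ 0.0053 -0.0011 -0.0052] shift(start axes) [ 1.  -0.6  0.8] shift(target axes) [ 1.1 -0.6  0.8]
133.91641290349082 (array([597.22,  21.92]), np.float64(495.5))
```

View pics/d2.png

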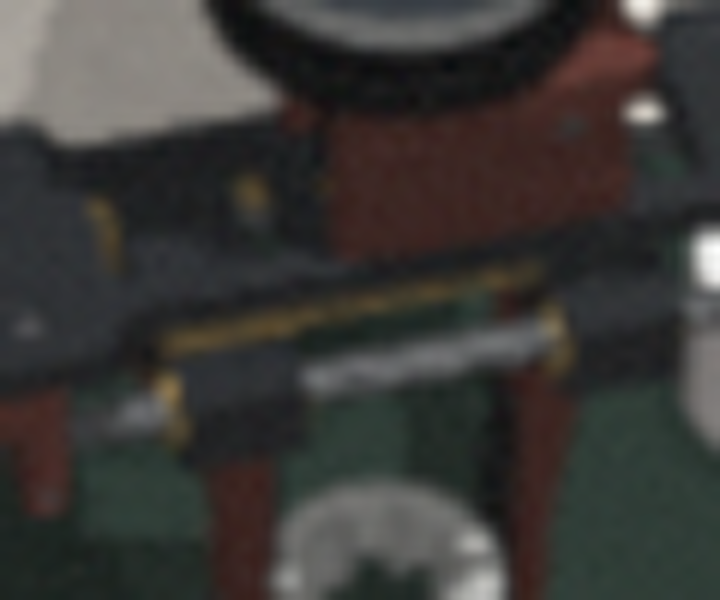

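View pics/d2m.png

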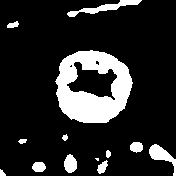

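```bash
python3 - <<'E'
from fit import *
b=ctrl.get_image("scene")
ox,oy=245,165; s=10
im=crop(b,ox,oy,ox+55,oy+55,s); im=(255*(im/255.)**.7).astype(np.uint8)
z=ctrl.get_obs()["ee_pos"][2]+23
def draw(P,c):
    q=((proj(b,P)-[ox,oy])*s+s/2).round().astype(np.int32); cv2.polylines(im,[q],True,c,1)
draw(place(circ(25,16),595,20.9,z,0),(255,255,0)); draw(place(circ(25,0),595,20.9,z,0),(255,255,0))
draw(place(circ(9,0),594.8,20.1,124,0),(0,255,0)); draw(place(circ(12.2,0),594.8,20.1,106,0),(0,255,0))
draw(place(circ(21,0)[:1],595,20.9,z+16,.6).repeat(2,0)+[[0,0,0],[3,2,0]],(255,0,255))
save("d3.png",im)
E
```

```text
(no output)
```

View pics/d3.png

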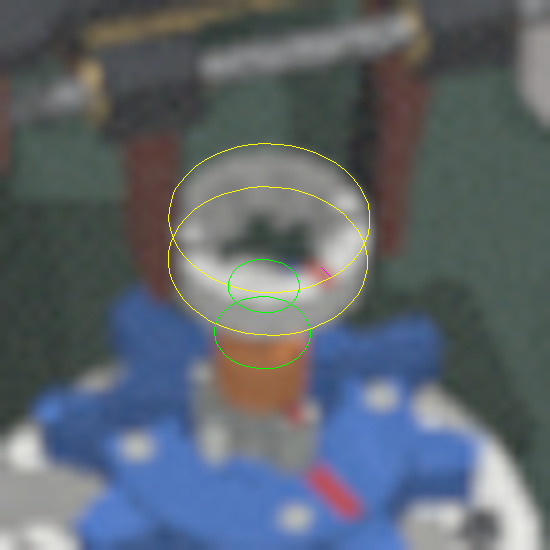

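```bash
python3 -m handwheel '[[[0.005,0,-0.005],[1.5,0,0],0.3],[[0,0,0],[0,0,3],0.3],[[0,0,0],[0,0,4],0.3],[[0,0,0],[0,0,4],0.3],[[0,0,0],[0,0,4],0.3],[[0,0,0],[0,0,2],0.3],[[0,0,0],[0,0,0],0.3],[[0,0,0],[0,0,0],0.3],[[0,0,0],[0,0,0],0.3],[[0,0,0],[0,0,0],0.3]]'; python3 go.py 595.2 20.4 80 -1.334; python3 - <<'E'
from fit import *
b=ctrl.get_image("scene")
ox,oy=245,170; s=10
im=crop(b,ox,oy,ox+55,oy+55,s); im=(255*(im/255.)**.7).astype(np.uint8)
save("d4.png",im)
E
```

```text
t: 25.75
ee_pos: [595.5, 20.1, 92.5]
orientation: [-2.468, 1.943, -0.003]
ft_force: [0.9, 1.0, -2.0]
width: 48.5
t 25.75 pos [595.5  20.1  92.5] yaw -1.334 F [ 0.9  1.  -2. ] w 48.5
turn [-0.0013 -0.0014  0.0001] shift(start axes) [-0.4  0.3 12.5] shift(target axes) [-0.4  0.2 12.5]
```

View pics/d4.png

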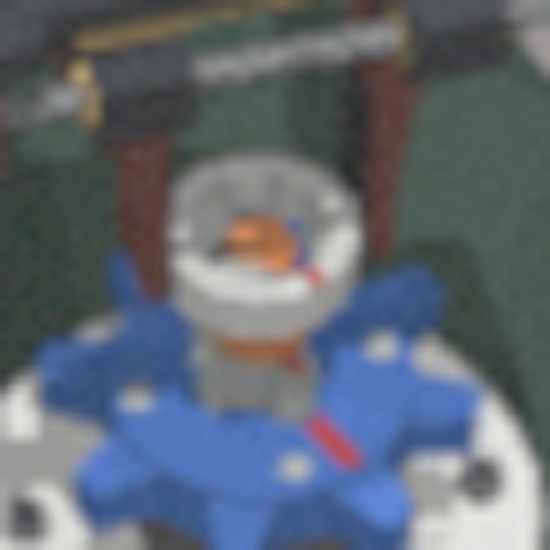

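```bash
python3 -m handwheel '[[[0,0,0],[0,0,2],0.3],[[0,0,0],[0,0,2],0.3],[[0,0,0],[0,0,2],0.3],[[0,0,0],[0,0,1],0.3],[[0,0,0],[0,0,1],0.3],[[0,0,0],[0,0,1],0.3],[[0,0,0],[0,0,0.5],0.3],[[0,0,0],[0,0,0],0.3],[[0,0,0],[0,0,0],0.3],[[0,0,0],[0,0,0],0.3]]'; python3 go.py 595.2 20.4 80 -1.334
```

```text
t: 26.63
ee_pos: [595.9, 20.2, 82.6]
orientation: [-2.468, 1.943, -0.004]
ft_force: [-0.7, 0.1, -1.0]
width: 48.7
t 26.63 pos [595.9  20.2  82.6] yaw -1.334 F [-0.7  0.1 -1. ] w 48.7
turn [-0.0022 -0.0014  0.0001] shift(start axes) [-0.3  0.6  2.6] shift(target axes) [-0.3  0.6  2.6]
```

```bash
python3 -m handwheel '[[[0,0,0],[0,0,2],0.3],[[0,0,0],[0,0,2],0.3],[[0,0,0],[0,0,2],0.3],[[0,0,0],[0,0,2],0.3],[[0,0,0],[0,0,1],0.3],[[0,0,0],[0,0,1],0.3],[[0,0,0],[0,0,0.5],0.3],[[0,0,0],[0,0,0],0.3],[[0,0,0],[0,0,0],0.3],[[0,0,0],[0,0,0],0.3]]'; python3 go.py 595.2 20.4 70 -1.334; python3 - <<'E'
from fit import *
b=ctrl.get_image("scene")
ox,oy=245,175; s=10
im=crop(b,ox,oy,ox+55,oy+55,s); im=(255*(im/255.)**.7).astype(np.uint8)
save("d5.png",im)
print(red_yaw(b,595.2,20,106,15,25),red_yaw(b,595.2,20,72,25,40))
E
```

```text
t: 27.47
ee_pos: [595.4, 20.3, 70.5]
orientation: [-2.468, 1.943, -0.002]
ft_force: [0.0, -0.6, -0.4]
width: 48.9
t 27.47 pos [595.4  20.3  70.5] yaw -1.334 F [ 0.  -0.6 -0.4] w 48.9
turn [-0.001  -0.001   0.0002] shift(start axes) [-0.1  0.1  0.5] shift(target axes) [-0.1  0.1  0.5]
(np.float64(2.7469), np.float64(587.4000000000001), np.float64(23.3), 3212) (np.float64(2.7979), np.float64(577.6), np.float64(26.3), 10175)
```

View pics/d5.png

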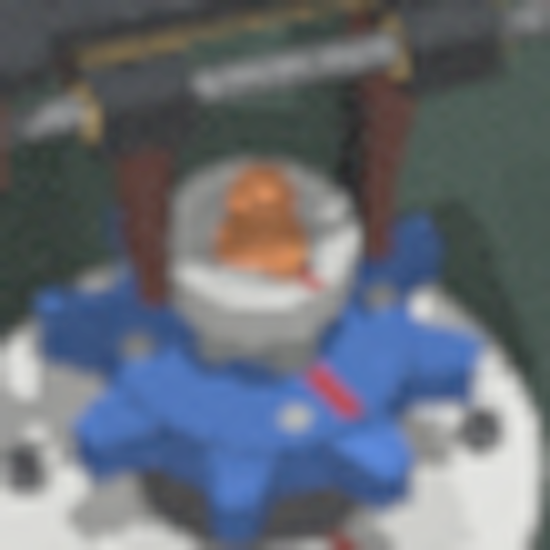

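```bash
python3 -m handwheel '[[[0,0,0],[0,0,1.5],0.3],[[0,0,0],[0,0,1],0.3],[[0,0,0],[0,0,1],0.3],[[0,0,0],[0,0,0.7],0.3],[[0,0,0],[0,0,0.7],0.3],[[0,0,0],[0,0,0.7],0.3],[[0,0,0],[0,0,0.5],0.3],[[0,0,0],[0,0,0],0.3],[[0,0,0],[0,0,0],0.3],[[0,0,0],[0,0,0],0.3]]'; python3 go.py 595.2 20.4 64 -1.334
```

```text
t: 28.35
ee_pos: [595.3, 20.5, 64.0]
orientation: [-2.468, 1.943, -0.002]
ft_force: [-1.2, 1.1, -1.3]
width: 48.7
t 28.35 pos [595.3  20.5  64. ] yaw -1.334 F [-1.2  1.1 -1.3] w 48.7
turn [-0.0012 -0.0008  0.    ] shift(start axes) [ 0.1  0.2 -0. ] shift(target axes) [ 0.1  0.2 -0. ]
```

```bash
python3 -m handwheel '[[[0,0,0],[0,0,1.5],0.3],[[0,0,0],[0,0,1.5],0.3],[[0,0,0],[0,0,1.5],0.3],[[0,0,0],[0,0,1.5],0.3],[[0,0,0],[0,0,1],0.3],[[0,0,0],[0,0,0.7],0.3],[[0,0,0],[0,0,0.5],0.3],[[0,0,0],[0,0,0],0.3],[[0,0,0],[0,0,0],0.3],[[0,0,0],[0,0,0],0.3]]'; python3 go.py 595.2 20.4 52 -1.334; python3 - <<'E'
from fit import *
b=ctrl.get_image("scene")
ox,oy=245,175; s=10
im=crop(b,ox,oy,ox+55,oy+55,s); im=(255*(im/255.)**.7).astype(np.uint8)
save("d6.png",im)
E
```

```text
t: 29.18
ee_pos: [595.3, 20.6, 54.8]
orientation: [-2.468, 1.943, -0.002]
ft_force: [-0.3, 0.8, -0.4]
width: 48.4
t 29.18 pos [595.3  20.6  54.8] yaw -1.334 F [-0.3  0.8 -0.4] w 48.4
turn [-0.001  -0.0006  0.    ] shift(start axes) [0.2 0.1 2.8] shift(target axes) [0.2 0.1 2.8]
```

View pics/d6.png

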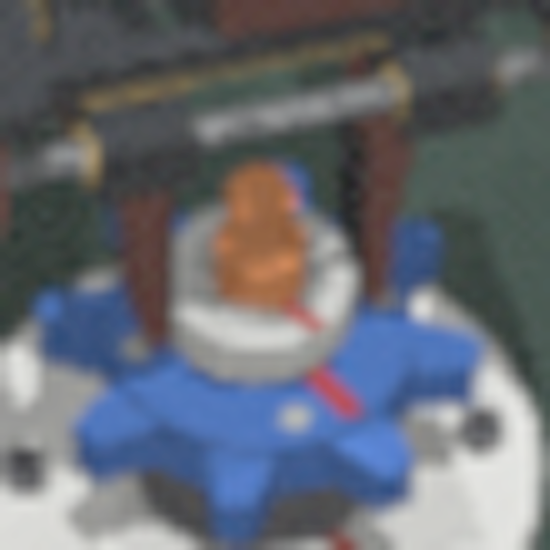

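```bash
python3 -m handwheel '[[[0,0,0],[0,0,1],0.3],[[0,0,0],[0,0,1],0.3],[[0,0,0],[0,0,0.7],0.3],[[0,0,0],[0,0,0.5],0.3],[[0,0,0],[0,0,0.5],0.3],[[0,0,0],[0,0,0.5],0.3],[[0,0,0],[0,0,0.3],0.3],[[0,0,0],[0,0,0],0.3],[[0,0,0],[0,0,0],0.3],[[0,0,0],[0,0,0],0.3]]'; python3 go.py 595.2 20.4 49 -1.334
```

```text
t: 30.07
ee_pos: [595.3, 20.6, 49.9]
orientation: [-2.468, 1.943, -0.002]
ft_force: [-1.6, 0.8, -0.3]
width: 48.8
t 30.07 pos [595.3  20.6  49.9] yaw -1.334 F [-1.6  0.8 -0.3] w 48.8
turn [-0.001  -0.0006  0.    ] shift(start axes) [0.2 0.1 0.9] shift(target axes) [0.2 0.1 0.9]
```

```bash
python3 -m handwheel '[[[0,0,0],[0,0,0.5],0.3],[[0,0,0],[0,0,0.5],0.3],[[0,0,0],[0,0,0.5],0.3],[[0,0,0],[0,0,0.5],0.3],[[0,0,0],[0,0,0.5],0.3],[[0,0,0],[0,0,0.5],0.3],[[0,0,0],[0,0,0],0.3],[[0,0,0],[0,0,0],0.3],[[0,0,0],[0,0,0],0.3],[[0,0,0],[0,0,0],0.3]]'; python3 go.py 595.2 20.4 49 -1.334
```

```text
t: 30.9
ee_pos: [595.3, 20.6, 49.0]
orientation: [-2.468, 1.943, -0.002]
ft_force: [-1.0, -0.0, 1.6]
width: 49.1
t 30.9 pos [595.3  20.6  49. ] yaw -1.334 F [-1.  -0.   1.6] w 49.1
turn [-0.0013 -0.0008  0.0002] shift(start axes) [0.2 0.1 0. ] shift(target axes) [0.2 0.1 0. ]
```

```bash
python3 -m handwheel '[[[0,0,0],[0,0,1],0.3],[[0,0,0],[0,0,1.5],0.3],[[0,0,0],[0,0,1.5],0.3],[[0,0,0],[0,0,0],0.3],[[0,0,0],[0,0,0],0.7],[[0,0,0],[0,0,0],0.7],[[0,0,0],[0,0,0],0.7],[[0,0,0],[0,0,0],0.7],[[0,0,0],[0,0,-8],0.7],[[0,0,0],[0,0,-25],0.7]]'; python3 go.py 595.3 20.6 130 -1.334; python3 - <<'E'
from fit import *
b=ctrl.get_image("scene")
ox,oy=245,170; s=10
im=crop(b,ox,oy,ox+55,oy+55,s)
save("d7.png",im)
E
```

```text
t: 31.73
ee_pos: [593.4, 20.2, 78.9]
orientation: [2.466, -1.941, -0.004]
ft_force: [0.7, -0.6, -0.7]
width: 61.6
t 31.73 pos [593.4  20.2  78.9] yaw -1.333 F [ 0.7 -0.6 -0.7] w 61.6
turn [ 0.0043 -0.0003  0.0006] shift(start axes) [  0.   -1.8 -51.1] shift(target axes) [  0.   -2.  -51.1]
```

View pics/d7.png

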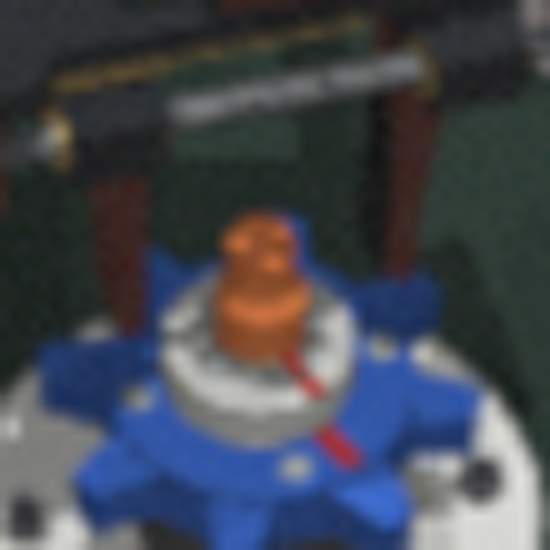

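```bash
python3 -m handwheel '[[[0.004,0,0],[0,-1.5,-4],0.7],[[0,0,0],[0,0,-2],0.7],[[0,0,0],[0,0,0],0.7],[[0,0,0],[0,0,0],0.7],[[0,0,0],[0,0,0],0.7],[[0,0,0],[0,0,0],0.7],[[0,0,0],[0,0,0],0.7],[[0,0,0],[0,0,0],0.7],[[0,0,0],[0,0,0],0.7],[[0,0,0],[0,0,0],0.7]]'; python3 go.py 595.3 20.6 85 -1.334; python3 - <<'E'
from fit import *
a=ctrl.get_image("top"); b=ctrl.get_image("scene")
save("e0.png",np.hstack([crop(a,75,155,165,250),crop(b,325,155,415,250)]))
save("e1.png",crop(b,245,165,300,220,10))
for p in(a,b):
    im=p["pixels"].astype(int); m=((im[...,0]>150)&(im[...,1]>130)&(im[...,2]<110)).astype(np.uint8)
    k,l,st,ce=cv2.connectedComponentsWithStats(m); i=1+np.argmax(st[1:,4]); print(ce[i],st[i,4],back(p,[ce[i]],9)[0].round(1))
    c,_=cv2.findContours((l==i).astype(np.uint8),cv2.RETR_EXTERNAL,cv2.CHAIN_APPROX_NONE); P=back(p,c[0].reshape(-1,2),9)[:,:2]
    print(cv2.minAreaRect(P.astype(np.float32)))
    print(spot(p,"toolbox"),spot(p,"liner"))
E
```

```text
t: 32.62
ee_pos: [598.9, 20.5, 91.4]
orientation: [-2.465, 1.939, -0.012]
ft_force: [0.1, 0.5, -0.2]
width: 61.8
t 32.62 pos [598.9  20.5  91.4] yaw -1.333 F [ 0.1  0.5 -0.2] w 61.8
turn [-0.0089 -0.0024  0.0006] shift(start axes) [-0.9  3.5  6.4] shift(target axes) [-0.9  3.5  6.4]
[88.90976514 61.67243511] 809 [942.2 462.4   9. ]
((948.321533203125, 470.24432373046875), (97.31729125976562, 129.5170440673828), 20.01202964782715)
[(array([550.3, 312.3,  -2.7]), 0.81)] [(array([576.1, 273.8,   9.8]), 0.98)]
[450.96108949 275.67470817] 1285 [789.9 474.    9. ]
((783.6779174804688, 478.52398681640625), (102.84687042236328, 137.73419189453125), 20.75205421447754)
[(array([542.1, 305.8,   2.2]), 0.6)] [(array([573.9, 270.8,   2.8]), 0.43)]
```

View pics/e0.png

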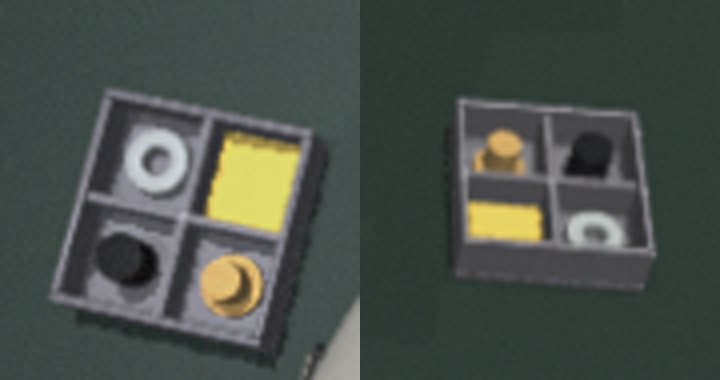

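View pics/e1.png

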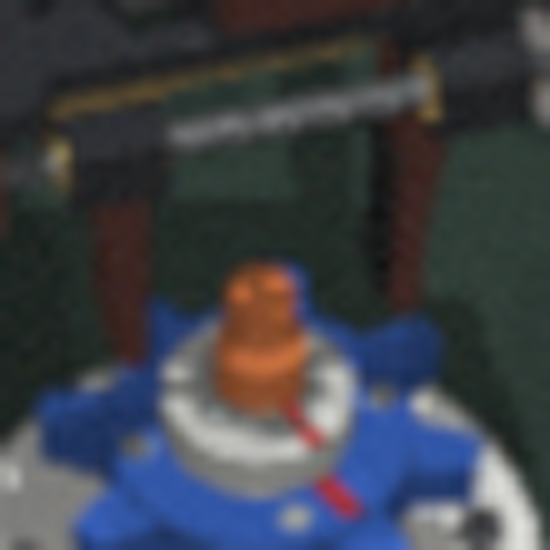

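```bash
python3 - <<'E'
from fit import *
a=ctrl.get_image("top"); b=ctrl.get_image("scene")
T=np.array([(107,90),(312,130),(268,350),(50,297)])/4+[75,155]
S=np.array([(97,100),(277,112),(295,252),(95,240)])/4+[325,155]
for p,q in((a,T),(b,S)):
    P=back(p,q,42); c=P.mean(0); e=[np.linalg.norm(P[i]-P[(i+1)%4]).round(1) for i in range(4)]
    print("box",c.round(1),e,[np.arctan2(*(P[(i+1)%4]-P[i])[1::-1]).round(3) for i in range(4)])
    im=p["pixels"].astype(int); c=proj(p,[[575,273,9]])[0]; v,u=np.mgrid[:384,:512]
    m=(im[...,0]>130)&(im[...,1]>110)&(im[...,2]<120)&(np.hypot(u-c[0],v-c[1])<16)&(im[...,1]>.8*im[...,0])
    P=back(p,np.c_[u[m],v[m]],9)[:,:2]; print(m.sum(),P.mean(0),cv2.minAreaRect(P.astype(np.float32)))
E
```

```text
box [547.4 306.3  42. ] [np.float64(128.9), np.float64(131.4), np.float64(135.9), np.float64(127.6)] [np.float64(-1.695), np.float64(3.056), np.float64(1.42), np.float64(-0.138)]
413 [577.0914075  277.28714115] ((577.22412109375, 277.1551818847656), (47.898193359375, 53.462196350097656), 81.91527557373047)
box [551.5 307.   42. ] [np.float64(130.3), np.float64(128.5), np.float64(135.5), np.float64(129.4)] [np.float64(1.45), np.float64(-0.136), np.float64(-1.686), np.float64(2.965)]
165 [563.15467499 275.86731564] ((550.4129028320312, 280.004638671875), (52.373931884765625, 64.11742401123047), 74.9644546508789)
```

```bash
python3 -m handwheel '[[[-0.009,-0.002,0],[-0.7,3,2],0.7],[[0,0,0],[0,0,2],0.7],[[0,0,0],[0,0,1],0.7],[[0,0,0],[0,0,0],0.7],[[0,0,0],[0,0,0],0.1],[[0,0,0],[0,0,0],0.1],[[0,0,0],[0,0,0],0.1],[[0,0,0],[0,0,0],0.1],[[0,0,0],[0,0,0],0.1],[[0,0,0],[0,0,0],0.1]]'; python3 go.py 595.3 20.6 150 -1.334; python3 - <<'E'
from fit import *
b=ctrl.get_image("scene")
save("e2.png",crop(b,245,165,300,220,10))
E
```

```text
t: 33.85
ee_pos: [595.7, 20.5, 86.2]
orientation: [2.468, -1.942, -0.0]
ft_force: [0.2, -0.1, -0.8]
width: 25.1
t 33.85 pos [595.7  20.5  86.2] yaw -1.333 F [ 0.2 -0.1 -0.8] w 25.1
turn [ 0.0005 -0.0003  0.0006] shift(start axes) [ -0.2   0.4 -63.8] shift(target axes) [ -0.2   0.4 -63.8]
```

View pics/e2.png

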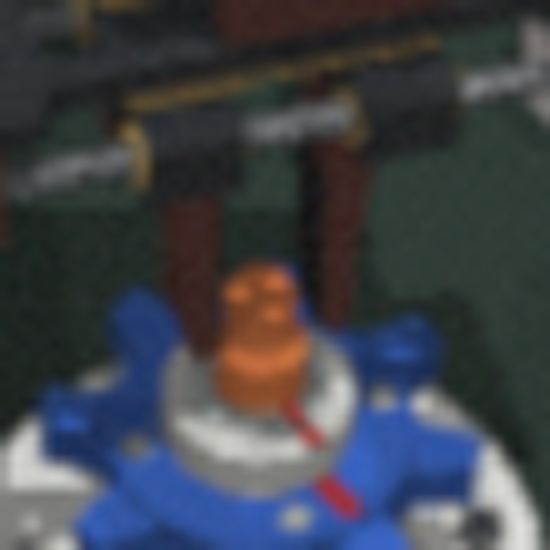

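```bash
python3 -m handwheel '[[[0,0,0],[0,0,0],0.1],[[0,0,0],[0,0,0],0.1],[[0,0,0],[0,0,0],0.1],[[0,0,0],[0,0,0],0.1],[[0,0,0],[0,0,0],0.1],[[0,0,0],[0,0,0],0.1],[[0,0,0],[0,0,0],0.1],[[0,0,0],[0,0,0],0.1],[[0,0,0],[0,0,0],0.1],[[0,0,0],[0,0,0],0.1]]'; python3 go.py 595.3 20.6 150 -1.334; python3 - <<'E'
from fit import *
b=ctrl.get_image("scene")
save("e3.png",crop(b,245,165,300,220,10))
E
```

```text
t: 34.73
ee_pos: [595.7, 20.6, 86.2]
orientation: [2.468, -1.942, -0.0]
ft_force: [0.4, -1.1, 0.0]
width: 16.6
t 34.73 pos [595.7  20.6  86.2] yaw -1.333 F [ 0.4 -1.1  0. ] w 16.6
turn [ 0.0005 -0.0003  0.0007] shift(start axes) [ -0.1   0.4 -63.8] shift(target axes) [ -0.1   0.4 -63.8]
```

View pics/e3.png

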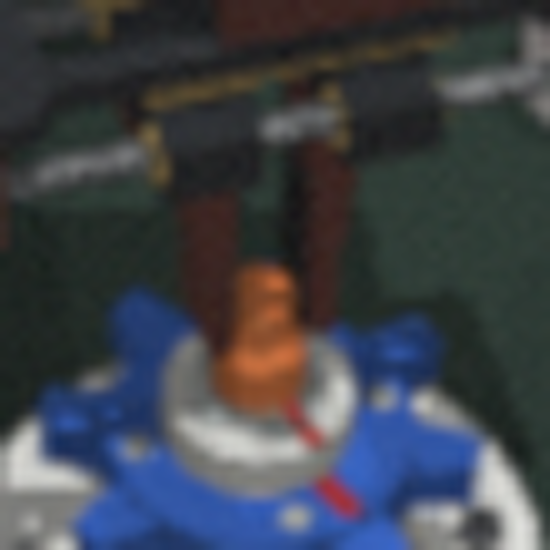

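```bash
python3 -m handwheel '[[[0,0,0],[0,0,-1.5],0.1],[[0,0,0],[0,0,-2],0.1],[[0,0,0],[0,0,-3],0.1],[[0,0,0],[0,0,-3],0.1],[[0,0,0],[0,0,-3],0.1],[[0,0,0],[0,0,-3],0.1],[[0,0,0],[0,0,-3],0.1],[[0,0,0],[0,0,-3],0.1],[[0,0,0],[0,0,-3],0.1],[[0,0,0],[0,0,-3],0.1]]'; python3 go.py 595.3 20.6 150 -1.334
```

```text
t: 35.62
ee_pos: [595.2, 20.5, 116.1]
orientation: [2.468, -1.942, -0.001]
ft_force: [0.4, 0.1, -1.3]
width: 16.1
t 35.62 pos [595.2  20.5 116.1] yaw -1.333 F [ 0.4  0.1 -1.3] w 16.1
turn [ 0.0015 -0.0001  0.0006] shift(start axes) [ -0.1  -0.1 -33.9] shift(target axes) [ -0.1  -0.1 -33.9]
```

```bash
python3 -m handwheel '[[[0,0,0],[0,0,-8],0.1],[[0,0,0],[0,0,-8],0.1],[[0,0,0],[0,0,-3],0.1],[[0,0,0],[0,0,0],0.1],[[0,0,0],[0,0,0],0.1],[[0,0,0],[0,0,0],0.1],[[0,0,0],[0,0,0],0.1],[[0,0,0],[0,0,0],0.1],[[0,0,0],[0,0,0],0.1],[[0,0,0],[0,0,0],0.1]]'; python3 go.py 576 272.5 140 -1.334;  python3 - <<'E'
from fit import *
b=ctrl.get_image("scene")
save("e4.png",crop(b,235,140,315,240,6))
E
```

```text
t: 36.45
ee_pos: [595.3, 20.5, 137.9]
orientation: [2.468, -1.942, -0.0]
ft_force: [0.8, -0.3, -1.1]
width: 16.5
t 36.45 pos [595.3  20.5 137.9] yaw -1.333 F [ 0.8 -0.3 -1.1] w 16.5
turn [ 0.0008 -0.0003  0.0006] shift(start axes) [-249.5  -40.5   -2.2] shift(target axes) [-249.5  -40.4   -2.1]
```

View pics/e4.png

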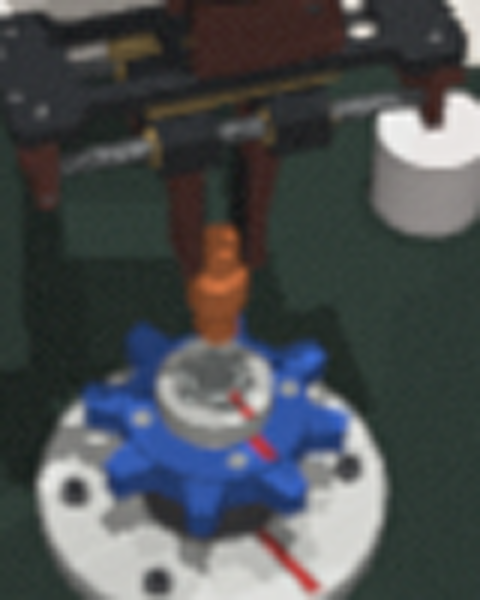

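```bash
python3 -m handwheel '[[[0,0,0],[-15,-2.5,0],0.1],[[0,0,0],[-25,-4,0],0.1],[[0,0,0],[-30,-5,0],0.1],[[0,0,0],[-30,-5,0],0.1],[[0,0,0],[-30,-5,0],0.1],[[0,0,0],[-30,-5,0],0.1],[[0,0,0],[-30,-5,0],0.1],[[0,0,0],[-22,-4,0],0.1],[[0,0,0],[-10,-2,0],0.1],[[0,0,0],[0,0,0],0.1]]'; python3 go.py 576 272.5 95 -1.334
```

```text
t: 37.33
ee_pos: [579.3, 253.2, 136.2]
orientation: [2.463, -1.947, -0.001]
ft_force: [-0.4, -0.3, -0.8]
width: 16.3
t 37.33 pos [579.3 253.2 136.2] yaw -1.338 F [-0.4 -0.3 -0.8] w 16.3
turn [ 0.0019 -0.0006 -0.0039] shift(start axes) [-19.6  -1.4  41.2] shift(target axes) [-19.6  -1.4  41.2]
```

```bash
python3 -m handwheel '[[[0,0,0],[-10,-1,0],0.1],[[0,0,0],[-6,0,0],0.1],[[0,0,0],[-2,0,5],0.1],[[0,0,0],[0,0,10],0.1],[[0,0,0],[0,0,10],0.1],[[0,0,0],[0,0,8],0.1],[[0,0,0],[0,0,2],0.1],[[0,0,0],[0,0,0],0.1],[[0,0,0],[0,0,0],0.1],[[0,0,0],[0,0,0],0.1]]'; python3 go.py 576 272.5 27 -1.334;  python3 - <<'E'
from fit import *
a=ctrl.get_image("top"); b=ctrl.get_image("scene")
save("f1.png",np.hstack([crop(a,75,155,165,250),crop(b,325,140,415,235)]))
E
```

```text
t: 38.17
ee_pos: [575.2, 265.5, 95.1]
orientation: [2.454, -1.95, -0.003]
ft_force: [-0.5, -0.1, -0.2]
width: 16.3
t 38.17 pos [575.2 265.5  95.1] yaw -1.343 F [-0.5 -0.1 -0.2] w 16.3
turn [ 0.0069 -0.0029 -0.0092] shift(start axes) [-6.8 -2.8 68. ] shift(target axes) [-6.6 -2.4 68.1]
```

View pics/f1.png

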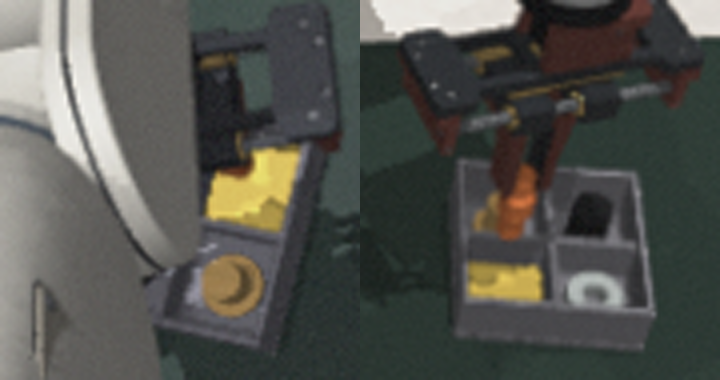

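```bash
python3 -m handwheel '[[[0.007,-0.003,-0.009],[-4,-2,0],0.1],[[0,0,0],[-2,0,3],0.1],[[0,0,0],[0,0,4],0.1],[[0,0,0],[0,0,4],0.1],[[0,0,0],[0,0,4],0.1],[[0,0,0],[0,0,4],0.1],[[0,0,0],[0,0,3],0.1],[[0,0,0],[0,0,0],0.1],[[0,0,0],[0,0,0],0.1],[[0,0,0],[0,0,0],0.1]]'; python3 go.py 576 272.5 27 -1.334;  python3 - <<'E'
from fit import *
from go import state
o=state()[0]; b=ctrl.get_image("scene"); ox,oy,s=335,165,9
im=crop(b,ox,oy,ox+70,oy+60,s)
def draw(P,c): cv2.polylines(im,[((proj(b,P)-[ox,oy])*s+s/2).round().astype(np.int32)],True,c,1)
x,y,z=o["ee_pos"]; f=z-18.2
draw(place(circ(9.2,0),x,y,f,0),(0,255,0)); draw(place(circ(9.2,0),x,y,9,0),(255,0,255))
sq=np.array([[-29,-29,0],[29,-29,0],[29,29,0],[-29,29,0]],float); draw(place(sq,576,272,9,-.13),(0,255,255)); draw(place(sq,576,272,36.5,-.13),(255,255,0))
save("f2.png",im)
E
```

```text
t: 39.1
ee_pos: [576.5, 273.4, 71.8]
orientation: [-2.467, 1.94, -0.002]
ft_force: [0.3, -0.1, -0.6]
width: 16.5
t 39.1 pos [576.5 273.4  71.8] yaw -1.333 F [ 0.3 -0.1 -0.6] w 16.5
turn [-0.0031  0.001   0.0015] shift(start axes) [ 0.7  0.9 44.8] shift(target axes) [ 0.7  0.7 44.8]
```

View pics/f2.png

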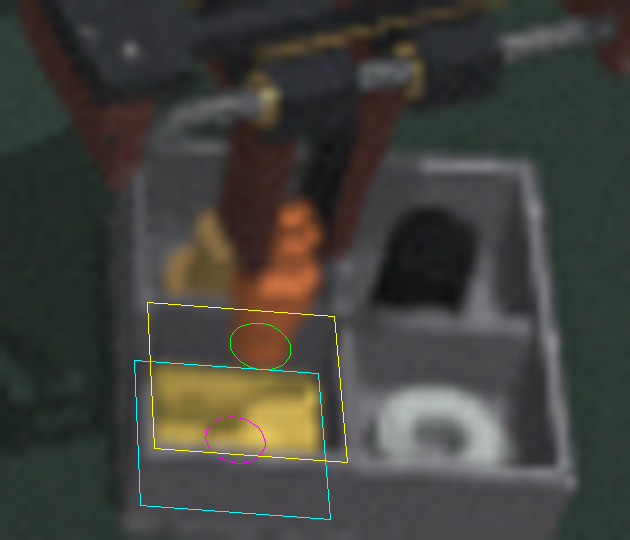

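```bash
python3 -m handwheel '[[[0,0,0],[-1,0,3],0.1],[[0,0,0],[0,0,4],0.1],[[0,0,0],[0,0,4],0.1],[[0,0,0],[0,0,4],0.1],[[0,0,0],[0,0,4],0.1],[[0,0,0],[0,0,4],0.1],[[0,0,0],[0,0,4],0.1],[[0,0,0],[0,0,3],0.1],[[0,0,0],[0,0,2],0.1],[[0,0,0],[0,0,0],0.1]]'; python3 go.py 576 272.5 27 -1.334
```

```text
t: 39.98
ee_pos: [576.6, 274.5, 36.5]
orientation: [-2.467, 1.94, -0.002]
ft_force: [-0.0, 0.3, -0.8]
width: 16.8
t 39.98 pos [576.6 274.5  36.5] yaw -1.333 F [-0.   0.3 -0.8] w 16.8
turn [-0.0035  0.001   0.0014] shift(start axes) [1.8 1.1 9.5] shift(target axes) [1.8 1.  9.5]
```

```bash
python3 -m handwheel '[[[0,0,0],[0,0,1.5],0.1],[[0,0,0],[0,0,1.5],0.1],[[0,0,0],[0,0,1],0.1],[[0,0,0],[0,0,0.7],0.1],[[0,0,0],[0,0,0.5],0.1],[[0,0,0],[0,0,0.5],0.1],[[0,0,0],[0,0,0.4],0.1],[[0,0,0],[0,0,0],0.1],[[0,0,0],[0,0,0],0.1],[[0,0,0],[0,0,0],0.1]]'; python3 go.py 576 272.5 27 -1.334;  python3 - <<'E'
from fit import *
from go import state
o=state()[0]; b=ctrl.get_image("scene"); ox,oy,s=335,165,9
save("f3.png",crop(b,ox,oy,ox+70,oy+60,s))
E
```

```text
t: 40.82
ee_pos: [577.2, 274.8, 30.4]
orientation: [-2.466, 1.939, -0.003]
ft_force: [0.1, -1.0, -0.8]
width: 16.5
t 40.82 pos [577.2 274.8  30.4] yaw -1.333 F [ 0.1 -1.  -0.8] w 16.5
turn [-0.0048  0.0013  0.0014] shift(start axes) [1.9 1.7 3.4] shift(target axes) [1.9 1.7 3.4]
```

View pics/f3.png

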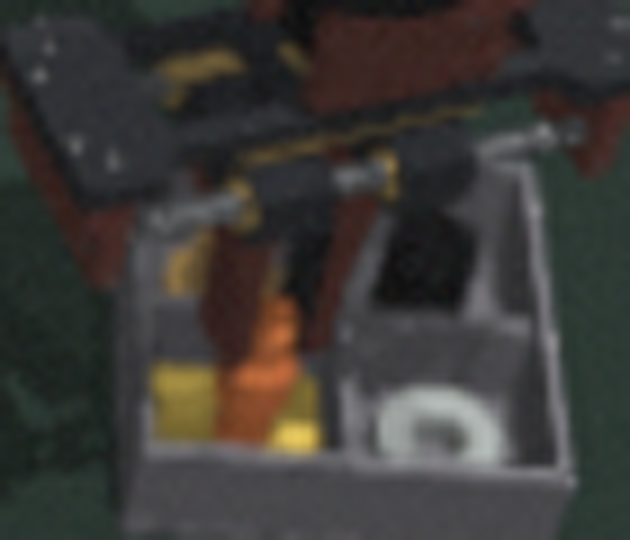

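```bash
python3 -m handwheel '[[[0,0,0],[0,0,0.6],0.1],[[0,0,0],[0,0,0.5],0.1],[[0,0,0],[0,0,0.5],0.1],[[0,0,0],[0,0,0.5],0.1],[[0,0,0],[0,0,0.4],0.1],[[0,0,0],[0,0,0.3],0.1],[[0,0,0],[0,0,0],0.1],[[0,0,0],[0,0,0],0.1],[[0,0,0],[0,0,0],0.1],[[0,0,0],[0,0,0],0.1]]'; python3 go.py 576 272.5 27 -1.334
```

```text
t: 41.7
ee_pos: [577.2, 274.8, 27.3]
orientation: [-2.466, 1.939, -0.003]
ft_force: [0.2, 0.1, -1.3]
width: 16.6
t 41.7 pos [577.2 274.8  27.3] yaw -1.333 F [ 0.2  0.1 -1.3] w 16.6
turn [-0.0049  0.0013  0.0014] shift(start axes) [1.9 1.8 0.3] shift(target axes) [1.9 1.7 0.3]
```

```bash
python3 -m handwheel '[[[0,0,0],[0,0,0.4],0.1],[[0,0,0],[0,0,0.4],0.1],[[0,0,0],[0,0,0.4],0.1],[[0,0,0],[0,0,0.4],0.1],[[0,0,0],[0,0,0.4],0.1],[[0,0,0],[0,0,0.4],0.1],[[0,0,0],[0,0,0],0.1],[[0,0,0],[0,0,0],0.1],[[0,0,0],[0,0,0],0.1],[[0,0,0],[0,0,0],0.1]]'; python3 go.py 576 272.5 27 -1.334
```

```text
t: 42.53
ee_pos: [578.2, 275.1, 27.0]
orientation: [-2.465, 1.938, -0.005]
ft_force: [-1.1, -1.2, 3.5]
width: 16.3
t 42.53 pos [578.2 275.1  27. ] yaw -1.333 F [-1.1 -1.2  3.5] w 16.3
turn [-0.0069  0.0016  0.0014] shift(start axes) [2.  2.7 0. ] shift(target axes) [2.  2.7 0. ]
```

```bash
python3 -m handwheel '[[[0,0,0],[0,0,0],0.2],[[0,0,0],[0,0,0],0.25],[[0,0,0],[0,0,0],0.3],[[0,0,0],[0,0,0],0.4],[[0,0,0],[0,0,0],0.4],[[0,0,0],[0,0,0],0.4],[[0,0,0],[0,0,0],0.4],[[0,0,0],[0,0,0],0.4],[[0,0,0],[0,0,-3],0.4],[[0,0,0],[0,0,-6],0.4]]'; python3 go.py 576 272.5 150 -1.334;  python3 - <<'E'
from fit import *
b=ctrl.get_image("scene"); ox,oy,s=335,165,9
save("f4.png",crop(b,ox,oy,ox+70,oy+60,s))
E
```

```text
t: 43.37
ee_pos: [577.0, 274.7, 33.9]
orientation: [-2.466, 1.939, -0.003]
ft_force: [-0.2, 0.5, -0.5]
width: 34.8
t 43.37 pos [577.  274.7  33.9] yaw -1.333 F [-0.2  0.5 -0.5] w 34.8
turn [-0.0042  0.0011  0.0014] shift(start axes) [   1.7    1.  -116.1] shift(target axes) [   1.9    1.5 -116.1]
```

View pics/f4.png

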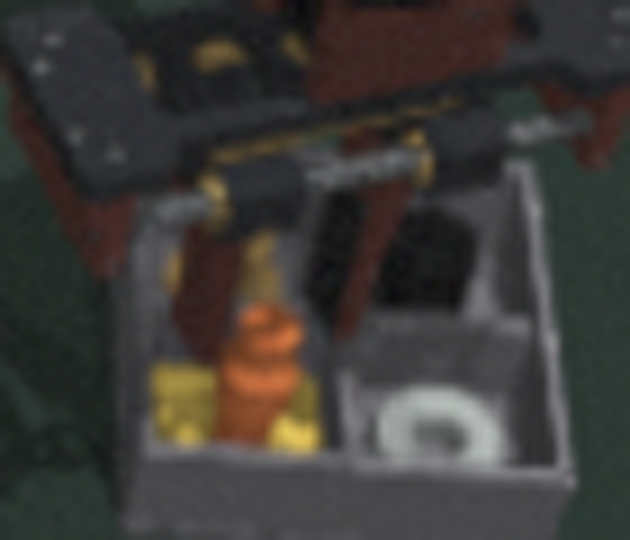

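Standing free. Retreat upward and away, then check everything.

```bash
python3 -m handwheel '[[[0,0,0],[0,0,-10],0.4],[[0,0,0],[0,0,-20],0.4],[[0,0,0],[0,0,-30],0.4],[[0,0,0],[0,0,-35],0.4],[[0,0,0],[0,0,-35],0.4],[[0,0,0],[0,25,-20],0.4],[[0,0,0],[0,30,0],0.4],[[0,0,0],[0,30,0],0.4],[[0,0,0],[0,30,0],0.4],[[0,0,0],[0,20,0],0.4]]';python3 -m handwheel '[[[0,0,0],[-30,10,0],0.4],[[0,0,0],[-35,0,0],0.4],[[0,0,0],[-35,0,0],0.4],[[0,0,0],[-35,0,0],0.4],[[0,0,0],[-35,0,0],0.4],[[0,0,0],[-20,0,0],0.4],[[0,0,0],[0,0,0],0.4],[[0,0,0],[0,0,0],0.4],[[0,0,0],[0,0,0],0.4],[[0,0,0],[0,0,0],0.4]]'; python3 - <<'E'
from fit import *
a=ctrl.get_image("top"); b=ctrl.get_image("scene")
save("g1.png",b["pixels"]); save("g2.png",a["pixels"])
save("g3.png",np.vstack([np.hstack([crop(a,80,160,165,245),crop(b,335,165,420,250)]),np.hstack([crop(a,200,150,285,235),crop(b,230,165,315,250)])])[:, :])
for p in (a,b):
    print(fit_sprocket(p,595.6,20.6,50,.6))
    for q in("sprocket","spacer","spacer_mark","sprocket_mark","nose","washer","cap_pot","bearing","roller","bush"): print(q,spot(p,q)[:1])
E
```

```text
t: 44.25
ee_pos: [447.0, 243.3, 201.4]
orientation: [-2.454, 1.933, -0.013]
ft_force: [-0.5, -0.1, 0.2]
width: 35.2
t: 45.08
ee_pos: [385.8, 429.9, 213.0]
orientation: [-2.444, 1.929, -0.016]
ft_force: [0.4, 0.6, -0.2]
width: 35.4
(np.float64(596.2), np.float64(21.91), np.float64(0.62), np.float64(57.7))
sprocket [(array([595.5,  24.1,  55.1]), 0.81)]
spacer [(array([593.4,  19.6,  71.6]), 0.54)]
spacer_mark [(array([611.3,  29. ,  88.7]), 0.48)]
sprocket_mark [(array([613.3,  32. ,  73.7]), 0.95)]
nose [(array([572.1, 277.7,  11.4]), 0.67)]
washer [(array([ 400.2, -155. ,    0.5]), 0.71)]
cap_pot [(array([406.3, 136. ,  -1.7]), 0.59)]
bearing [(array([584.5, 334.4,   2.6]), 0.49)]
roller [(array([524.4, 342.4,   7.9]), 0.61)]
bush [(array([513.5, 282.9,   6.8]), 0.77)]
(np.float64(594.57), np.float64(20.4), np.float64(0.6176), np.float64(2236.9))
sprocket [(array([593.5,  22.7,  49.5]), 0.87)]
spacer [(array([595.7,  19.2,  71.6]), 0.62)]
spacer_mark [(array([616.3,  35. ,  92.7]), 0.76)]
sprocket_mark [(array([612. ,  31.9,  71.1]), 0.77)]
nose [(array([576.5, 275.7,  11. ]), 0.52)]
washer [(array([ 402.7, -159.2,    0.6]), 0.47)]
cap_pot [(array([402.8, 139.1,  -0.7]), 0.56)]
bearing [(array([581.4, 331.5,   2.1]), 0.67)]
roller [(array([616.1,  34.9,  88.8]), 0.49)]
bush [(array([516.1, 283.3,   5.7]), 0.66)]
```

View pics/g3.png

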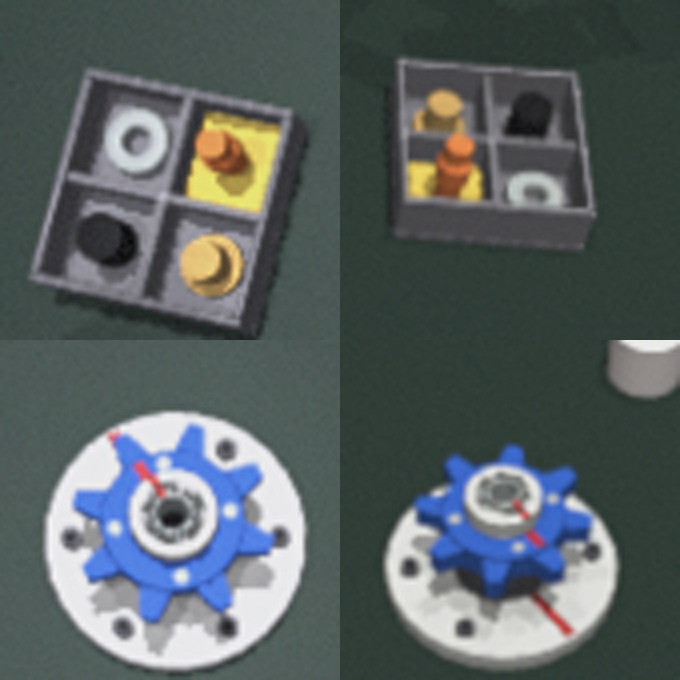

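View pics/g1.png

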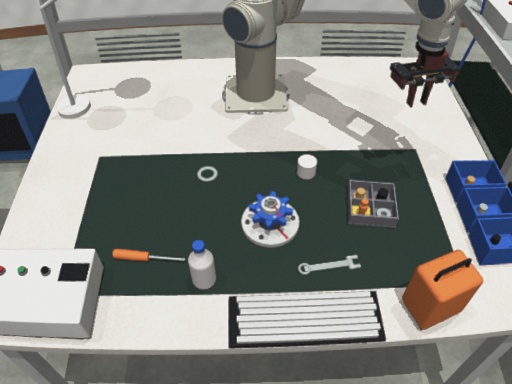

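The last pictures show the spacer, sprocket and nest red lines lined up, the nose upright on the yellow pad, the bystanders where they were and the arm clear.

```bash
python3 -c "
from workcell import ctrl
o=ctrl.get_obs(); print(o['t'],o['qvel'].round(3)); print(ctrl.close_job())"
```

```text
46.1833 [-0.    -0.003  0.001 -0.001  0.     0.   ]
the job is handed in; nothing more can be done
None
```

The job is handed in at about 46 s of the 67 s allowed, and it looks complete.

**What I did**
- **Sprocket:** I straddled one tooth with the open fingers and turned it clockwise about 0.75 rad until it dropped over the master spline.
- **Spacer:** I gripped it on the bench, turned it to the hub's master-spline direction and slid it down over the nose. It met solid contact exactly 72 mm above where I picked it up. I pressed it lightly before letting go.
- **Guide nose:** I pulled it straight out and lowered it onto the yellow pad until I felt contact (3.5 N). Then I opened the fingers and moved away.

**Last checks**
- **Sprocket seat:** Fitting the sprocket outline at 50 mm put its centre within about 1.5 mm of the hub axis in both camera views. The scene-view fit was poor (high residual), so seating rests on the top-view fit and the spacer stopping at the right height.
- **Alignment:** The red lines on the spacer, sprocket and nest agree. The sprocket sits about 0.02 rad off the nest line, within its slot play.
- **Nose and the rest:** The nose stands upright on the pad. In the pictures the bystanders look unmoved and the arm is clear.

**What disagreed**
- **Fingertip height:** The fingertips were about 35 mm higher than the stated tool frame implied. My first sprocket push went over the teeth and the first spacer grasp closed above the ring; neither moved anything. After that I worked from the pictures and from height differences.
- **Roller:** In the scene view the network mistook the hub for the roller. The roller is plainly in its cell in both pictures.

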